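# Put the grooming turntable right and store the comb

### The arm

A 7-joint arm with a two-finger parallel gripper is mounted at the origin on the work surface. World frame = base frame: x ahead of the robot, y to its left, z up, the work surface at z = 0. Lengths are in m, angles in rad, forces in N, time in s.
With the tool pointing down it reaches from about 0.425 to 0.925 m from the base axis. Payload 6.8 kg.
Tool frame: the origin (TCP) lies at the very end of the fingers, on their centre line; the grasp point (between the pads) lies 19 mm behind it (env.pinch_z is the z of the grasp point in the tool frame, in m); z points along the fingers, x is the direction in which the jaws open and shut, and the axes are right-handed (so a half turn about z gives the same grasp; the last joint's range is limited). The gripper opens to 88 mm and grips with 3 to 60 N. Pads are 20 mm wide; open, the fingers measure 115 mm over their backs; the gripper's body (75 mm by 178 mm) begins 61 mm behind the grasp point.
Start: joints at [1.082, 0.477, 0.022, 1.555, -0.011, 1.109, -0.083], TCP at [0.251, -0.627, 0.223] pointing down, gripper open.
Joint ranges: [-2.96, 2.96], [-0.34, 2.1], [-1.41, 1.46], [0.24, 2.44], [-1.37, 4.51], [0.17, 1.92], [-2.96, 2.96]. Speed limits (rad/s): [2.39, 2.39, 3.14, 3.14, 3.14, 3.14, 3.14].

### API

Orientations are given as a unit quaternion [w, x, y, z].
In Python, from rig import env gives the robot as it stands.
- The arm moves only by the shell command python3 -m creep 'ROWS'. ROWS is JSON, a list of rows, each an object with "claw": the closure, from 0 (fully open) to 1 (shut); "linear": the shift along the tool's x, y, z in cm, a list of three; "turn": the turn, a rotation vector about the tool's x, y, z in degrees, a list of three. In form: [{"claw": claw, "linear": [tx, ty, tz], "turn": [rx, ry, rz]}, ...]. A call has 1 to 12 rows; each row is the pose to reach, as a shift and turn from the pose measured when the call began, along the tool's axes at that moment; what a row does not reach only later rows make up. A row lasts 1/12 s, in which the tool goes at most 41.7 mm and 7.16 degrees, less where a joint would pass 70% of its speed; a pose out of reach is approached as far as the arm can. A call with a gripper value outside its range is refused whole. The fingers move at their own pace and stop on an object; the grip force is fixed at half the most. Time passes only in rows, so rows that repeat a pose let the fingers close. It gives the time, the measured TCP pose, the force and the opening at its end, in the units of the state.
- env.get_state(): the state, without advancing time (a new reading comes with each control period).
- env.read_camera(name): name is "scene" or "side" or "wrist"; returns a dict with "frame" (400x640x3 uint8, red, green, blue), "mtx" (3x3 intrinsics, pixels), "distortion" ([k1, k2, p1, p2, k3] as OpenCV has them; the pictures are not rectified), "pose" (4x4, takes a point from camera to world coordinates). Camera axes: x right, y down, z forward; pixel columns grow to the right and rows downward; lengths in m; the calibration is good to about 2 mm. A picture is of the moment at which its call begins. There is no depth.
- env.hand_in(): hands the job in, once; it reports no verdict.
Trained networks look in a picture, given as the dict that the camera call returned (one of the last four; its "shot" number tells which), for a name from the list of things; names that differ only in an ending like _2 or _b are one class to them, and where a whole thing is asked for, a point or a joint stands for the part that bears it (a point fixed in the world has none). Each returns a list of dicts, best first, with "confidence" (0 to 1); they miss things now and then, are a little off and sometimes report something else, mostly with a low value. They report only what shows in the picture. A call takes as long as a camera call. They do not tell look-alikes from the thing itself.
- env.find_in(picture, thing): "pixel" ([column, row] in pixels, amid what is visible of it).
The state is a dict: "time": time; "joints": joint angles; "qvel": joint speeds; "joint_efforts": joint torques, N m; "tool_pos": TCP position; "tcp_rot": TCP orientation; "contact_force": force on the tool from outside, world axes, zero at the start; "wrist_torque": the same for the moment, N m; "finger_gap": opening from 0.0 (shut) to 1.0 (fully open).
Only numpy, scipy, OpenCV 4.12 (cv2) and the standard library are available. Lean on these libraries where they do the work, as an engineer would, in place of code of your own. Each camera call takes 0.05 s, during which the arm holds its last target. There are 200 camera calls.

### The job

On the turntable the blue-lidded pot, the orange brush and the white porcelain ring dish stand on each other's pads: move each, upright and centred, to the pad of its own colour (pot on blue, brush on orange, dish on white), and set the dish down gently; the empty dark pad is free for parking one on the way. Also press the red button on the wooden case so that its hidden drawer springs out, lay the loose steel comb flat in that drawer, and leave the drawer open.

Things in the scene. Friction and masses are not known exactly. Their poses are not given: they have to be found in the camera images.
- pot: Lidded clear acrylic pot with a blue lid and a small steel knob: a plain upright cylinder 56 mm across and 62 mm high (the lid is shut fast and is the top 12 mm), the knob 14 mm across adds 8 mm. About 140 g. Origin at the centre of its underside, z up. Starts on the orange pad; belongs on the blue pad.
- brush: Round orange silicone brush, bristles down: 62 mm across up to 14 mm, narrowing to a neck, with a round grip knob 32 mm across from 38 to 50 mm above its underside, 55 mm high in all. About 70 g. Origin at the centre of its underside, z up. Starts on the white pad; belongs on the orange pad.
- dish: White porcelain ring dish: a shallow round bowl 68 mm across and 18 mm high, with an upright post 16 mm thick in its middle whose top is 57 mm above its underside; hold it by the upper part of the post. About 120 g. Origin at the centre of its underside, z up. Starts on the blue pad; belongs on the white pad.
- comb: Loose dark steel comb lying flat on the shelf to the robot's left: 140 mm long along its x axis, 30 mm wide along its y axis, 7 mm thick, about 80 g; takes a grasp across its width. Origin at the centre of its underside, z up.
- pad_blue: Blue round pad, 92 mm across and 3 mm thick, fixed on the turntable's top, its upper face 25 mm above the shelf. Origin at the centre of its underside (22 mm above the shelf), z up. The pot's place.
- pad_orange: Orange round pad, 92 mm across and 3 mm thick, fixed on the turntable's top, its upper face 25 mm above the shelf. Origin at the centre of its underside (22 mm above the shelf), z up. The brush's place.
- pad_white: White round pad, 92 mm across and 3 mm thick, fixed on the turntable's top, its upper face 25 mm above the shelf. Origin at the centre of its underside (22 mm above the shelf), z up. The dish's place.
- pad_dark: Black rubber round pad, 92 mm across and 3 mm thick, fixed on the turntable's top, its upper face 25 mm above the shelf. Origin at the centre of its underside (22 mm above the shelf), z up. Empty at the start: the parking spot. The four pads lie 110 mm from the centre of the grey turntable (330 mm across, top 22 mm above the shelf; a brass knob, 26 mm across, 50 mm high over the shelf, in its middle; it does not turn), neighbours 156 mm apart.
- latch_top (a point): Centre of the top of the red push button, 26 mm across, 70 mm above the shelf, on the dark wooden case (150 x 205 mm, 58 mm high, brass drawer front) at the robot's right. It goes straight down 9 mm, with about 4 N at the bottom; past 5 mm it frees the drawer; it springs back when let go. Shut, the drawer's floor centre is 64 mm from it, towards the front.
- drawer_floor (a point): Centre of the drawer's inner floor, 10 mm above the shelf; x points into the case, y along its front. Shut at the start; freed, it springs out 105 mm along -x in about 1 s and a weak spring keeps it out, all its inside clear of the case. Inside 102 (x) by 175 mm (y); front 46, side walls 34 mm above the shelf. The comb fits with its length along y, either way round.
Not all that is in view belongs to the job. What is shaped like the dish but pink or turquoise is not meant.

How it is judged:
By the outcome, as a careful person would: the job done as asked, in the order asked, and still so for the second after the job is handed in, with the robot touching nothing.
It also fails if it takes over 133 s, if anything falls off the work surface, if the arm or the gripper's body presses on something with over 40 N, if the wrist force passes 120 N, or if a joint passes its speed limit or range.

## Working session

There is one attempt and no reset: what is moved stays moved. The work goes in short steps, Python scripts to look and compute and a shell command to move; the robot and the scene stay as the last step left them, time stands still between calls to the robot, and variables do not carry over. Pictures are saved under pics/ and viewed, about 12 in all and at most 16, crops included, and the job is handed in when it is done.

```bash
ls; mkdir -p pics; cat > h.py <<'E'
import numpy as np, cv2
from rig import env
from scipy.spatial.transform import Rotation as R
def snap(name,fn=None):
    p=env.read_camera(name)
    if fn: cv2.imwrite('pics/'+fn,p['frame'][:,:,::-1])
    return p
def ray(p,px):
    u=cv2.undistortPoints(np.array([[px]],float),np.array(p['mtx'],float),np.array(p['distortion'],float))[0,0]
    T=np.array(p['pose']); d=T[:3,:3]@np.array([u[0],u[1],1]); return T[:3,3],d/np.linalg.norm(d)
def onz(p,px,z):
    o,d=ray(p,px); return o+d*(z-o[2])/d[2]
def tri(obs):
    A=0;b=0;L=[ray(p,x) for p,x in obs]
    for o,d in L:
        M=np.eye(3)-np.outer(d,d);A=A+M;b=b+M@o
    x=np.linalg.solve(A,b); return x,[np.linalg.norm((np.eye(3)-np.outer(d,d))@(x-o)) for o,d in L]
def proj(p,X):
    T=np.linalg.inv(np.array(p['pose'])); return cv2.projectPoints(np.array(X,float).reshape(-1,1,3),cv2.Rodrigues(T[:3,:3])[0],T[:3,3],np.array(p['mtx'],float),np.array(p['distortion'],float))[0].reshape(-1,2)
def RT():
    s=env.get_state(); q=s['tcp_rot']; return np.array(s['tool_pos']),R.from_quat([q[1],q[2],q[3],q[0]])
def go(target,yaw=None):
    "linear cm and turn deg to reach target TCP with tool down and x axis at yaw (world, mod pi)"
    p,r=RT(); l=r.inv().apply(np.array(target)-p)*100
    m=r.as_matrix()
    if yaw is None: yaw=np.arctan2(m[1,0],m[0,0])
    best=None
    for k in (0,np.pi):
        y=yaw+k; X=np.array([np.cos(y),np.sin(y),0]);Z=np.array([0,0,-1]);g=R.from_matrix(np.c_[X,np.cross(Z,X),Z])
        t=(r.inv()*g).as_rotvec(degrees=True)
        if best is None or np.linalg.norm(t)<np.linalg.norm(best): best=t
    print('lin',l.round(2),'turn',best.round(1),'rows>=',max(np.linalg.norm(l)/4.17,np.linalg.norm(best)/7.16).round(1))
E
python3 - <<'E'
from h import *
s=env.get_state()
print(s, env.pinch_z)
for n in('scene','side','wrist'):
    p=snap(n,n+'0.png'); print(n,np.array(p['pose']).round(3).tolist(),np.array(p['mtx']).round(1).tolist())
    for t in('pot','brush','dish','comb','pad_blue','pad_orange','pad_white','pad_dark','latch_top','drawer_floor'):
        print(t,[(np.round(f['pixel']).tolist(),round(f['confidence'],2)) for f in env.find_in(p,t)])
E
```

```text
pics
{'time': 0.0, 'joints': array([ 1.08192266,  0.4778006 ,  0.02236637,  1.55644871, -0.01144676,
        1.10930171, -0.08309519]), 'qvel': array([ 0.00022001,  0.00070793,  0.00060395,  0.00054449,  0.00025488,
       -0.00162169, -0.00196408]), 'joint_efforts': array([-4.87933448e-04, -5.82864046e+01,  1.53454643e+00, -2.72613841e+01,
       -5.42087120e-02,  1.68371445e-02,  1.61083753e-04]), 'tool_pos': array([ 0.25058588, -0.62611053,  0.2216831 ]), 'tcp_rot': array([-4.28934491e-04,  8.28149234e-01, -5.60506922e-01, -8.08424788e-04]), 'contact_force': array([-0.37217402,  0.14592572, -0.71043213]), 'wrist_torque': array([ 0.00234661, -0.05685345, -0.02419685]), 'finger_gap': 0.9992896815046006} -0.0187
scene [[-0.248, 0.824, -0.509, 1.126], [0.969, 0.213, -0.127, 0.201], [0.004, -0.525, -0.851, 1.146], [0.0, 0.0, 0.0, 1.0]] [[425.1, 0.0, 314.4], [0.0, 425.1, 204.8], [0.0, 0.0, 1.0]]
pot [([328.0, 264.0], 0.77)]
brush [([280.0, 250.0], 0.74), ([298.0, 211.0], 0.51)]
dish [([278.0, 249.0], 0.85), ([434.0, 278.0], 0.57), ([277.0, 160.0], 0.55)]
comb [([405.0, 240.0], 0.75)]
pa
[... 439 characters left out ...]
 198.0], 0.82)]
dish [([410.0, 198.0], 0.9), ([188.0, 306.0], 0.72), ([285.0, 179.0], 0.61), ([251.0, 202.0], 0.16)]
comb [([259.0, 297.0], 0.92), ([254.0, 216.0], 0.73)]
pad_blue [([287.0, 188.0], 0.49)]
pad_orange [([250.0, 218.0], 0.56)]
pad_white [([340.0, 207.0], 0.77)]
pad_dark [([299.0, 236.0], 0.63), ([253.0, 202.0], 0.5)]
latch_top [([359.0, 127.0], 0.49)]
drawer_floor [([391.0, 150.0], 0.94)]
wrist [[0.371, -0.895, -0.249, 0.318], [-0.929, -0.357, -0.099, -0.6], [-0.0, 0.268, -0.963, 0.383], [0.0, 0.0, 0.0, 1.0]] [[296.2, 0.0, 322.2], [0.0, 296.2, 201.1], [0.0, 0.0, 1.0]]
pot []
brush []
dish []
comb []
pad_blue []
pad_orange []
pad_white []
pad_dark []
latch_top []
drawer_floor []
```

View pics/scene0.png

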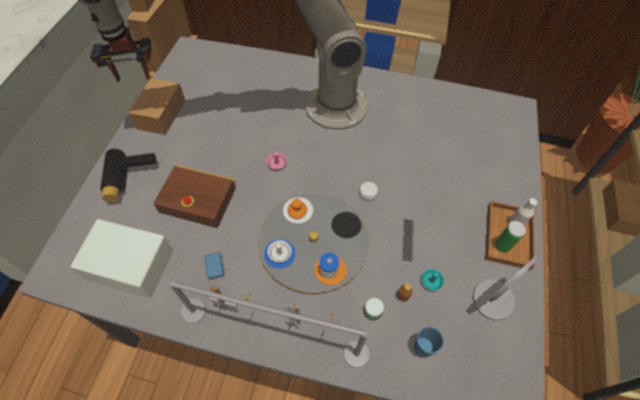

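View pics/side0.png

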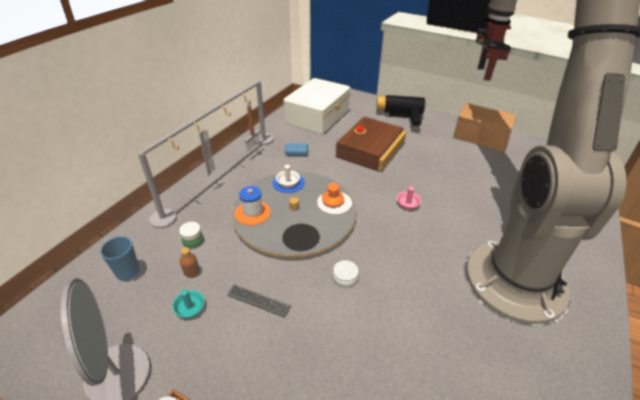

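The scene view shows the dish on blue (280,252), the brush on white (297,209), the pot on orange (329,264) and the dark pad empty (346,224). The comb is at (408,240) and the red button at (187,201). Look-alikes are the pink dish (277,160) and the turquoise dish (432,280); the pot could also be confused with the small jars (374,308) and (368,190). In the side view the brass drawer front faces the robot (388,150).

```bash
python3 - <<'E'
from h import *
a=env.read_camera('scene');b=env.read_camera('side')
def blob(p,lo,hi,roi):
    hsv=cv2.cvtColor(p['frame'],cv2.COLOR_RGB2HSV);m=cv2.inRange(hsv,np.array(lo),np.array(hi));k=np.zeros_like(m);x0,y0,x1,y1=roi;k[y0:y1,x0:x1]=m[y0:y1,x0:x1]
    M=cv2.moments(k,True);return [M['m10']/M['m00'],M['m01']/M['m00']]
print('table comb',tri([(a,(408,240)),(b,(259,300))]))
print('button',tri([(a,blob(a,(0,150,100),(8,255,255),(170,190,200,212))),(b,blob(b,(0,150,100),(8,255,255),(350,120,372,136)))]))
print('dark',tri([(a,blob(a,(0,0,0),(180,255,45),(325,205,370,240))),(b,blob(b,(0,0,0),(180,255,45),(275,215,325,255)))]))
print('brass',tri([(a,(313,237)),(b,(294,203))]))
print('pot lid',tri([(a,(328,259)),(b,(251,193))]))
print('brushtop',tri([(a,(298,204)),(b,(333,189))]))
print('dish post top',tri([(a,(279,245)),(b,(288,169))]))
for n,px in dict(caseFL=(222,225),caseFR=(235,178),caseBR=(177,168),caseBL=(156,208)).items(): print(n,onz(a,px,.058).round(3))
for n,px in dict(FR=(406,126),FL=(375,150),BL=(337,138),BR=(370,118)).items(): print(n,onz(b,px,.058).round(3))
for n,px in dict(c1=(406,220),c2=(408,259),pink=(277,165),turq=(432,283)).items(): print(n,onz(a,px,.007).round(3))
for n,px in dict(c1=(231,290),c2=(287,311)).items(): print(n,onz(b,px,.007).round(3))
for n,(x0,y0,x1,y1,p) in dict(s=(120,130,400,300,a),d=(210,80,430,330,b)).items():
    cv2.imwrite(f'pics/c{n}.png',cv2.resize(p['frame'][y0:y1,x0:x1,::-1],None,fx=2.8 if n=='s' else 2.4,fy=2.8 if n=='s' else 2.4,interpolation=2))
go([.55,0,.35])
E
```

```text
table comb (array([0.48938524, 0.33404322, 0.00078314]), [np.float64(0.0022456733915769958), np.float64(0.00224567339157719)])
button (array([ 0.55877032, -0.3394505 ,  0.06952832]), [np.float64(7.310027504824193e-05), np.float64(7.310027504825835e-05)])Traceback (most recent call last):
  File "<stdin>", line 8, in <module>
  File "<stdin>", line 5, in blob
ZeroDivisionError: float division by zero
```

```bash
python3 - <<'E'
from h import *
a=env.read_camera('scene');b=env.read_camera('side')
for p,n in((a,'a'),(b,'b')): pass
for k,(pa,pb) in dict(dark=((346.5,224),(301,237)),brass=((313,235),(294,201)),potknob=((328,256),(251,189)),brush=((298,203),(334,186)),dish=((279,245),(288,168))).items(): print(k,[np.round(v,4) for v in tri([(a,pa),(b,pb)])])
for n,px in dict(caseFL=(222,225),caseFR=(235,178),caseBR=(177,168),caseBL=(156,208)).items(): print(n,onz(a,px,.058).round(3))
for n,px in dict(FR=(406,126),FL=(375,150),BL=(337,138),BR=(370,118)).items(): print(n,onz(b,px,.058).round(3))
for n,px in dict(c1=(406,220),c2=(408,259),pink=(277,165),turq=(432,283)).items(): print(n,onz(a,px,.007).round(3))
for n,px in dict(c1=(231,290),c2=(287,311)).items(): print(n,onz(b,px,.007).round(3))
for n,px in dict(rackL=(193,313),rackR=(357,354)).items(): print(n,onz(a,px,0).round(3))
go([.5587,-.3394,.12],None)
E
```

```text
dark [array([0.4952, 0.1441, 0.0228]), array([0.0002, 0.0002])]
brass [array([0.5675, 0.0582, 0.044 ]), array([0.0001, 0.0001])]
potknob [array([0.6489, 0.1227, 0.0988]), array([0.0027, 0.0027])]
brush [array([ 0.4888, -0.0098,  0.0761]), array([0.0033, 0.0033])]
dish [array([ 0.6369, -0.0228,  0.0745]), array([0.0008, 0.0008])]
caseFL [ 0.61  -0.207  0.058]
caseFR [ 0.441 -0.227  0.058]
caseBR [ 0.451 -0.423  0.058]
caseBL [ 0.606 -0.423  0.058]
FR [ 0.435 -0.449  0.058]
FL [ 0.47  -0.256  0.058]
BL [ 0.602 -0.26   0.058]
BR [ 0.563 -0.437  0.058]
c1 [0.427 0.32  0.007]
c2 [0.557 0.344 0.007]
pink [ 0.324 -0.129  0.007]
turq [0.614 0.422 0.007]
c1 [0.554 0.344 0.007]
c2 [0.419 0.329 0.007]
rackL [ 0.865 -0.208  0.   ]
rackR [0.859 0.253 0.   ]
lin [-15.23 -39.25  10.27] turn [-0. -0.  0.] rows>= 10.4
```

```bash
python3 - <<'E'
from h import *
go([.54,.02,.34],0)
E
```

```text
lin [-49.29 -50.87 -11.73] turn [  0.   -0.  -68.2] rows>= 17.2
```

```bash
python3 -m creep '[{"claw":0,"linear":[-4,-1,-6],"turn":[0,0,-5]},{"claw":0,"linear":[-7,-4,-9],"turn":[0,0,-10]},{"claw":0,"linear":[-10,-7,-11],"turn":[0,0,-16]},{"claw":0,"linear":[-13,-10,-11],"turn":[0,0,-22]},{"claw":0,"linear":[-16,-13,-11],"turn":[0,0,-28]},{"claw":0,"linear":[-19,-16,-11],"turn":[0,0,-34]},{"claw":0,"linear":[-21,-19,-11],"turn":[0,0,-40]},{"claw":0,"linear":[-24,-22,-11],"turn":[0,0,-46]},{"claw":0,"linear":[-27,-25,-11],"turn":[0,0,-52]},{"claw":0,"linear":[-30,-28,-11],"turn":[0,0,-58]},{"claw":0,"linear":[-33,-31,-11],"turn":[0,0,-63]},{"claw":0,"linear":[-35,-34,-11],"turn":[0,0,-68]}]'; python3 - <<'E'
from h import *
go([.54,.02,.34],0)
E
```

```text
time: 2.85
tool_pos: [0.4213, -0.2008, 0.3331]
tcp_rot: [0.001, 1.0, 0.0, 0.0]
contact_force: [1.9, -0.7, 0.3]
finger_gap: 0.998
lin [ 11.88 -22.07  -0.71] turn [ 0.1 -0.   0. ] rows>= 6.0
```

```bash
python3 -m creep '[{"claw":0,"linear":[3,-4,0],"turn":[0,0,0]},{"claw":0,"linear":[5,-8,0],"turn":[0,0,0]},{"claw":0,"linear":[7,-12,0],"turn":[0,0,0]},{"claw":0,"linear":[9,-16,0],"turn":[0,0,0]},{"claw":0,"linear":[11,-19,0],"turn":[0,0,0]},{"claw":0,"linear":[12,-22,0],"turn":[0,0,0]},{"claw":0,"linear":[12,-22,0],"turn":[0,0,0]},{"claw":0,"linear":[12,-22,0],"turn":[0,0,0]}]'; python3 - <<'E'
from h import *
p=snap('wrist','w1.png'); np.save('w1.npy',p,allow_pickle=True)
for t in('pot','brush','dish','pad_blue','pad_orange','pad_white','pad_dark'):
        print(t,[(np.round(f['pixel']).tolist(),round(f['confidence'],2)) for f in env.find_in(p,t)])
print(RT()[0])
for n,X in dict(dish=(.637,-.023,.082),brush=(.489,-.01,.08),pot=(.649,.123,.095),dark=(.495,.144,.025)).items(): print(n,proj(p,X).round(0))
E
```

```text
time: 3.52
tool_pos: [0.5415, 0.0226, 0.3329]
tcp_rot: [-0.0, 1.0, 0.003, 0.0]
contact_force: [0.3, -1.1, -0.2]
finger_gap: 1.001
pot [([408.0, 98.0], 0.79)]
brush [([289.0, 188.0], 0.91)]
dish [([191.0, 253.0], 0.89), ([386.0, 200.0], 0.88)]
pad_blue [([371.0, 182.0], 0.83), ([383.0, 90.0], 0.21)]
pad_orange [([383.0, 92.0], 0.78)]
pad_white [([277.0, 176.0], 0.7), ([370.0, 181.0], 0.17)]
pad_dark [([293.0, 87.0], 0.82)]
[0.5409658  0.01808532 0.3330783 ]
dish [[389. 204.]]
brush [[286. 195.]]
pot [[408.  97.]]
dark [[292.  85.]]
```

View pics/w1.png

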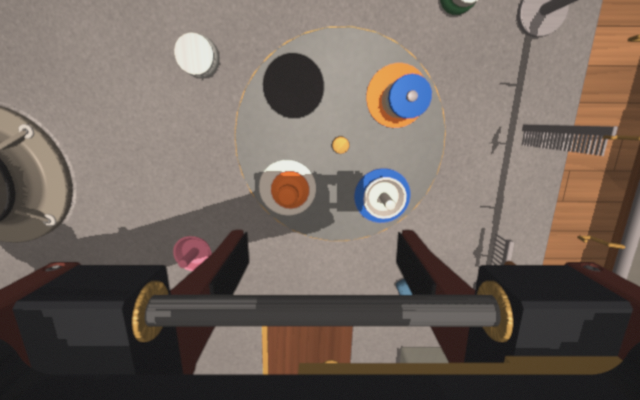

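The wrist view agrees with the projections: pot (411,96) on orange, brush (289,188) on white, dish post (386,202) on blue, dark pad (293,86). The pink look-alike is at (191,253) and combs hang on the rack at right. Now the pad outlines and object tops.

```bash
cat >> h.py <<'E'
def mask(p,lo,hi,roi):
    hsv=cv2.cvtColor(p['frame'],cv2.COLOR_RGB2HSV);m=cv2.inRange(hsv,np.array(lo),np.array(hi));k=np.zeros_like(m);x0,y0,x1,y1=roi;k[y0:y1,x0:x1]=m[y0:y1,x0:x1]
    n,l,s,c=cv2.connectedComponentsWithStats(k); i=1+np.argmax(s[1:,4]); return (l==i).astype(np.uint8)
def circ(p,m,z):
    "circle through hull of mask, on plane z"
    c=cv2.convexHull(np.vstack(cv2.findContours(m,0,1)[0]))[:,0]
    X=np.array([onz(p,q,z)[:2] for q in c.astype(float)]); (x,y),r=cv2.minEnclosingCircle(X.astype(np.float32)*1000); return np.round([x,y,r],1)
E
python3 - <<'E'
from h import *
p=snap('wrist')
f=p['frame'];
print('dark',circ(p,mask(p,(0,0,0),(180,255,60),(255,45,330,122)),.025))
print('orange',circ(p,mask(p,(8,150,80),(20,255,255),(355,55,435,135)),.025))
print('blue',circ(p,mask(p,(100,150,60),(125,255,255),(345,155,420,228)),.025))
m=mask(p,(0,0,120),(180,70,255),(250,150,325,225));print('white',circ(p,m,.025),m.sum())
print('potlid',circ(p,mask(p,(100,150,60),(125,255,255),(375,65,440,125)),.087))
print('brush top',circ(p,mask(p,(5,150,120),(18,255,255),(272,172,310,210)),.04))
print('brass',circ(p,mask(p,(15,100,100),(30,255,255),(325,130,355,160)),.05))
d=f[150:225,250:325];e=f[165:225,350:420]
cv2.imwrite('pics/z1.png',np.hstack([cv2.resize(x[:,:,::-1],(380,380),interpolation=2) for x in (d,e)]))
E
```

```text
dark [496.8 142.3  44.1]
orange [651.1 129.4  44.9]
blue [638.7 -24.6  44.5]
white [485.2   8.9  67.5] 2484
potlid [653.5 124.3  26.9]
brush top [489.9 -12.2  29.1]
brass [567.3  59.   12.7]
```

View pics/z1.png

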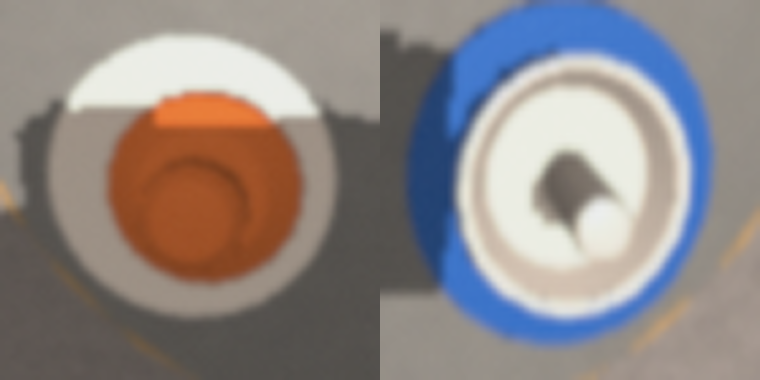

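The crops show the brush disc at about (290.5,187) with its knob at (288,192), and the white dish with its bowl at about (386,194) and post top at (391,201).

```bash
python3 - <<'E'
from h import *
p=snap('wrist');a=snap('scene');b=snap('side')
for n,px,z in(('bowl',(385.9,193.9),.041),('post',(391.4,201),.082),('brushdisc',(290.5,186.9),.037),('brushknob',(287.9,192.2),.08)): print(n,onz(p,px,z).round(4))
print('potlid blob z',[ (z,circ(p,mask(p,(100,150,60),(125,255,255),(375,65,440,125)),z)) for z in(.08,.087,.095)])
print('post tri',tri([(p,(391.4,201)),(a,(279,244)),(b,(288,167))]))
print('knob tri',tri([(p,(287.9,192.2)),(a,(298,203)),(b,(334,186))]))
print('pot tri',tri([(p,(412,96)),(a,(328,254)),(b,(251,187))]))
print(RT()[0]); go([.489,-.0115,.15],0)
E
```

```text
bowl [ 0.6408 -0.0233  0.041 ]
post [ 0.6402 -0.0235  0.082 ]
brushdisc [ 0.4903 -0.0127  0.037 ]
brushknob [ 0.491  -0.0106  0.08  ]
potlid blob z [(0.08, array([655.4, 125. ,  27.3])), (0.087, array([653.5, 124.4,  26.8])), (0.095, array([651.3, 123.8,  26.3]))]
post tri (array([ 0.63791512, -0.02304404,  0.07957207]), [np.float64(0.0029369701842101806), np.float64(0.0014623506822306035), np.float64(0.002037940335122399)])
knob tri (array([ 0.4894767 , -0.01067432,  0.07581748]), [np.float64(0.0014595701175043575), np.float64(0.003491995324700095), np.float64(0.0032578324534187565)])
pot tri (array([0.64906251, 0.12054432, 0.10596933]), [np.float64(0.0035783820469245673), np.float64(0.004053122053021921), np.float64(0.0042271761428646455)])
[0.54109944 0.01902895 0.33301499]
lin [-5.22  3.03 18.3 ] turn [ 0.1 -0.   0. ] rows>= 4.6
```

```bash
python3 -m creep '[{"claw":0,"linear":[-2,1.5,3],"turn":[0,0,0]},{"claw":0,"linear":[-4,2.5,6],"turn":[0,0,0]},{"claw":0,"linear":[-5.1,3.1,9.5],"turn":[0,0,0]},{"claw":0,"linear":[-5.1,3.1,13],"turn":[0,0,0]},{"claw":0,"linear":[-5.1,3.1,16.5],"turn":[0,0,0]},{"claw":0,"linear":[-5.1,3.1,20],"turn":[0,0,0]},{"claw":0,"linear":[-5.1,3.1,22.5],"turn":[0,0,0]},{"claw":0,"linear":[-5.1,3.1,25],"turn":[0,0,0]},{"claw":0,"linear":[-5.1,3.1,27],"turn":[0,0,0]},{"claw":0,"linear":[-5.1,3.1,28.3],"turn":[0,0,0]},{"claw":0,"linear":[-5.1,3.1,28.3],"turn":[0,0,0]},{"claw":0,"linear":[-5.1,3.1,28.3],"turn":[0,0,0]}]'; python3 - <<'E'
from h import *
go([.490,-.0118,.050],0)
E
```

```text
time: 5.12
tool_pos: [0.4901, -0.0122, 0.0498]
tcp_rot: [0.0, 1.0, 0.0, -0.0]
contact_force: [-0.1, 0.4, 0.5]
finger_gap: 0.997
lin [-0.01 -0.04 -0.02] turn [0. 0. 0.] rows>= 0.0
```

```bash
python3 -m creep '[{"claw":1,"linear":[0,0,0],"turn":[0,0,0]},{"claw":1,"linear":[0,0,0],"turn":[0,0,0]},{"claw":1,"linear":[0,0,0],"turn":[0,0,0]},{"claw":1,"linear":[0,0,0],"turn":[0,0,0]},{"claw":1,"linear":[0,0,0],"turn":[0,0,0]},{"claw":1,"linear":[0,0,0],"turn":[0,0,0]},{"claw":1,"linear":[0,0,0],"turn":[0,0,0]},{"claw":1,"linear":[0,0,0],"turn":[0,0,0]},{"claw":1,"linear":[0,0,-2],"turn":[0,0,0]},{"claw":1,"linear":[0,0,-5],"turn":[0,0,0]},{"claw":1,"linear":[0,0,-7],"turn":[0,0,0]},{"claw":1,"linear":[0,0,-7],"turn":[0,0,0]}]'; python3 - <<'E'
from h import *
go([.4968,.1422,.050],0)
E
```

```text
time: 6.12
tool_pos: [0.4926, -0.0118, 0.1233]
tcp_rot: [0.0, 1.0, 0.0, 0.003]
contact_force: [0.9, 0.1, -1.1]
finger_gap: 0.353
lin [  0.39 -15.4    7.31] turn [ 0.1 -0.3  0. ] rows>= 4.1
```

```bash
python3 -m creep '[{"claw":1,"linear":[0.1,-3,0],"turn":[0,-0.3,0]},{"claw":1,"linear":[0.2,-6.5,0],"turn":[0,-0.3,0]},{"claw":1,"linear":[0.3,-10,0],"turn":[0,-0.3,0]},{"claw":1,"linear":[0.4,-13.5,0],"turn":[0,-0.3,0]},{"claw":1,"linear":[0.4,-15.4,0],"turn":[0,-0.3,0]},{"claw":1,"linear":[0.4,-15.4,2],"turn":[0,-0.3,0]},{"claw":1,"linear":[0.4,-15.4,4],"turn":[0,-0.3,0]},{"claw":1,"linear":[0.4,-15.4,5.5],"turn":[0,-0.3,0]},{"claw":1,"linear":[0.4,-15.4,6.5],"turn":[0,-0.3,0]},{"claw":1,"linear":[0.4,-15.4,7],"turn":[0,-0.3,0]},{"claw":1,"linear":[0.4,-15.4,7.25],"turn":[0,-0.3,0]},{"claw":1,"linear":[0.4,-15.4,7.25],"turn":[0,-0.3,0]}]'; python3 - <<'E'
from h import *
go([.4968,.1422,.050],0)
E
```

```text
time: 7.12
tool_pos: [0.496, 0.1435, 0.0518]
tcp_rot: [0.001, 1.0, 0.001, -0.0]
contact_force: [-9.1, -0.3, 25.4]
finger_gap: 0.35
lin [0.08 0.13 0.18] turn [0.1 0.  0.1] rows>= 0.1
```

```bash
python3 -m creep '[{"claw":1,"linear":[0,0,-0.1],"turn":[0,0,0]},{"claw":0,"linear":[0,0,-0.1],"turn":[0,0,0]},{"claw":0,"linear":[0,0,-0.1],"turn":[0,0,0]},{"claw":0,"linear":[0,0,-0.1],"turn":[0,0,0]},{"claw":0,"linear":[0,0,-0.1],"turn":[0,0,0]},{"claw":0,"linear":[0,0,-2],"turn":[0,0,0]},{"claw":0,"linear":[0,0,-5],"turn":[0,0,0]},{"claw":0,"linear":[0,0,-8.5],"turn":[0,0,0]},{"claw":0,"linear":[3,3,-9.5],"turn":[0,0,0]},{"claw":0,"linear":[6,6,-9.5],"turn":[0,0,0]},{"claw":0,"linear":[9,9,-9.5],"turn":[0,0,0]},{"claw":0,"linear":[12,12,-9.5],"turn":[0,0,0]}]'; python3 - <<'E'
from h import *
go([.640,-.0235,.053],0)
E
```

```text
time: 8.12
tool_pos: [0.6146, 0.0249, 0.1472]
tcp_rot: [0.001, 1.0, 0.001, 0.0]
contact_force: [0.6, 0.3, 0.5]
finger_gap: 1.001
lin [2.53 4.83 9.43] turn [ 0.1 -0.   0.1] rows>= 2.6
```

```bash
python3 -m creep '[{"claw":0,"linear":[2,3,0],"turn":[0,0,0]},{"claw":0,"linear":[2.5,4.8,0],"turn":[0,0,0]},{"claw":0,"linear":[2.5,4.8,2],"turn":[0,0,0]},{"claw":0,"linear":[2.5,4.8,5],"turn":[0,0,0]},{"claw":0,"linear":[2.5,4.8,7.5],"turn":[0,0,0]},{"claw":0,"linear":[2.5,4.8,9],"turn":[0,0,0]},{"claw":0,"linear":[2.5,4.8,9.4],"turn":[0,0,0]},{"claw":0,"linear":[2.5,4.8,9.4],"turn":[0,0,0]},{"claw":0,"linear":[2.5,4.8,9.4],"turn":[0,0,0]}]'; python3 - <<'E'
from h import *
go([.640,-.0235,.053],0)
p=snap('side');b=snap('scene')
cv2.imwrite('pics/g1.png',np.hstack([cv2.resize(p['frame'][130:260,200:360,::-1],(400,325)),cv2.resize(b['frame'][180:310,230:390,::-1],(400,325))]))
E
```

```text
time: 8.87
tool_pos: [0.6404, -0.023, 0.0542]
tcp_rot: [0.001, 1.0, 0.001, 0.001]
contact_force: [-1.0, -0.5, 0.7]
finger_gap: 1.0
lin [-0.04  0.05  0.12] turn [ 0.1 -0.1  0.1] rows>= 0.0
```

View pics/g1.png

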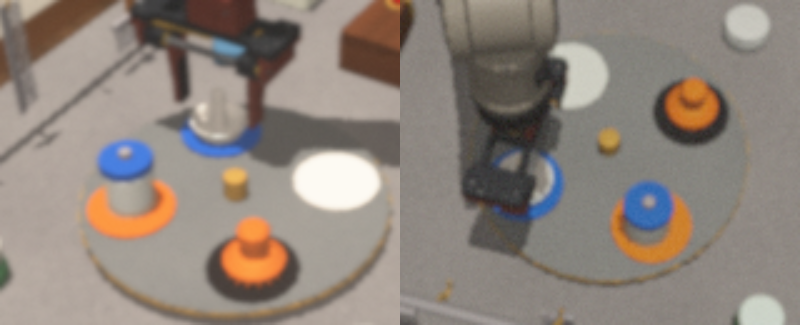

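The brush stands upright on dark and the jaws straddle the white dish's post. Gripping it, and measuring the now empty white pad.

```bash
python3 -m creep '[{"claw":1,"linear":[0,0,0],"turn":[0,0,0]},{"claw":1,"linear":[0,0,0],"turn":[0,0,0]},{"claw":1,"linear":[0,0,0],"turn":[0,0,0]},{"claw":1,"linear":[0,0,0],"turn":[0,0,0]},{"claw":1,"linear":[0,0,0],"turn":[0,0,0]},{"claw":1,"linear":[0,0,0],"turn":[0,0,0]},{"claw":1,"linear":[0,0,0],"turn":[0,0,0]},{"claw":1,"linear":[0,0,0],"turn":[0,0,0]},{"claw":1,"linear":[0,0,0],"turn":[0,0,0]},{"claw":1,"linear":[0,0,-1],"turn":[0,0,0]},{"claw":1,"linear":[0,0,-3],"turn":[0,0,0]},{"claw":1,"linear":[0,0,-6],"turn":[0,0,0]}]'; python3 - <<'E'
from h import *
p=snap('side')
m=mask(p,(0,0,190),(180,60,255),(312,185,360,220));print('white',circ(p,m,.025))
q=snap('wrist','w2.png');print('dark? wrist'); 
m=mask(q,(0,0,150),(180,60,255),(0,0,640,230));print(m.sum())
go([.4844,-.0117,.056],0)
E
```

```text
time: 9.97
tool_pos: [0.6389, -0.023, 0.1139]
tcp_rot: [0.001, 1.0, 0.001, -0.001]
contact_force: [0.8, -0.1, 0.6]
finger_gap: 0.127
white [484.  -11.4  49.5]
dark? wrist
7956
lin [-16.03  -1.09   6.26] turn [ 0.1 -0.6  0.1] rows>= 4.1
```

```bash
python3 - <<'E'
from h import *
p=snap('side');b=snap('scene')
cv2.imwrite('pics/g2.png',np.hstack([cv2.resize(p['frame'][110:240,220:380,::-1],(400,325)),cv2.resize(b['frame'][180:310,230:390,::-1],(400,325))]))
s=env.get_state();print(s['tool_pos'],s['finger_gap'],s['contact_force'])
go([.4844,-.0117,.056],0)
E
```

```text
[ 0.64143523 -0.02284374  0.11644788] 0.006226616887268399 [-0.32136902 -0.37713731  0.05147604]
lin [-15.73  -1.15   5.96] turn [ 0.1 -0.3  0.1] rows>= 4.0
```

View pics/g2.png

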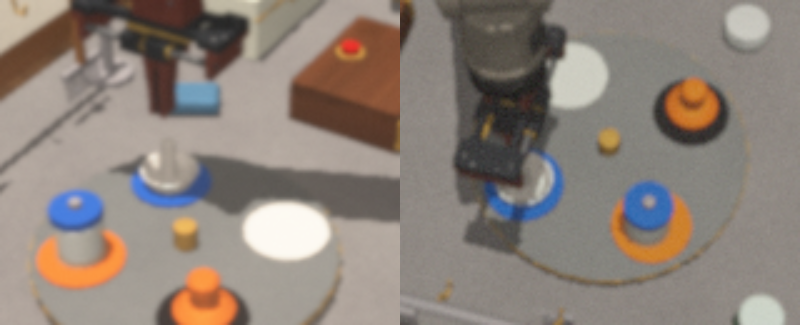

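The lift began before the fingers had finished closing, so they came away empty; the dish still stands on blue. Regrasping with the claw half closed first.

```bash
python3 -m creep '[{"claw":0.6,"linear":[-0.1,0.05,0],"turn":[0,-0.3,0]},{"claw":0.6,"linear":[-0.1,0.05,0],"turn":[0,-0.3,0]},{"claw":0.6,"linear":[-0.1,0.05,0],"turn":[0,-0.3,0]},{"claw":0.6,"linear":[-0.1,0.05,0],"turn":[0,-0.3,0]},{"claw":0.6,"linear":[-0.1,0.05,0],"turn":[0,-0.3,0]},{"claw":0.6,"linear":[-0.1,0.05,0],"turn":[0,-0.3,0]}]'; python3 - <<'E'
from h import *
p=snap('wrist','w3.png')
go([.640,-.0235,.053],0)
m=mask(p,(100,150,60),(125,255,255),(250,100,500,330))
print(m.sum())
E
```

```text
time: 10.67
tool_pos: [0.6403, -0.0233, 0.1161]
tcp_rot: [0.001, 1.0, 0.001, -0.0]
contact_force: [0.2, 0.1, -0.1]
finger_gap: 0.396
lin [-0.03  0.    6.32] turn [0.1 0.  0.1] rows>= 1.5
2142
```

View pics/w3.png

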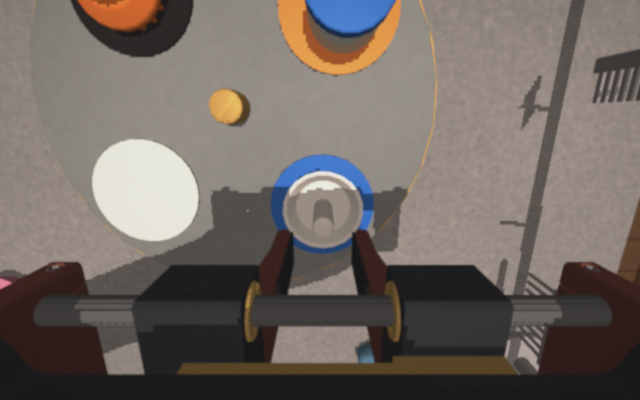

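The dish is undisturbed, with its post at about (322,222) between the fingers.

```bash
python3 - <<'E'
from h import *
p=snap('wrist')
print(onz(p,(322.5,210),.041),onz(p,(323,226),.082),circ(p,mask(p,(0,0,150),(180,60,255),(80,120,210,250)),.025))
E
python3 -m creep '[{"claw":0.6,"linear":[0,0,2],"turn":[0,0,0]},{"claw":0.6,"linear":[0,0,4.5],"turn":[0,0,0]},{"claw":0.6,"linear":[0,0,6],"turn":[0,0,0]},{"claw":0.6,"linear":[0,0,6.3],"turn":[0,0,0]},{"claw":0.6,"linear":[0,0,6.3],"turn":[0,0,0]},{"claw":1,"linear":[0,0,6.3],"turn":[0,0,0]},{"claw":1,"linear":[0,0,6.3],"turn":[0,0,0]},{"claw":1,"linear":[0,0,6.3],"turn":[0,0,0]},{"claw":1,"linear":[0,0,6.3],"turn":[0,0,0]},{"claw":1,"linear":[0,0,6.3],"turn":[0,0,0]},{"claw":1,"linear":[0,0,6.3],"turn":[0,0,0]},{"claw":1,"linear":[0,0,6.3],"turn":[0,0,0]}]'; python3 -m creep '[{"claw":1,"linear":[0,0,0],"turn":[0,0,0]},{"claw":1,"linear":[0,0,0],"turn":[0,0,0]},{"claw":1,"linear":[0,0,-1],"turn":[0,0,0]},{"claw":1,"linear":[0,0,-3],"turn":[0,0,0]},{"claw":1,"linear":[0,0,-5],"turn":[0,0,0]},{"claw":1,"linear":[0,0,-6],"turn":[0,0,0]},{"claw":1,"linear":[0,0,-6],"turn":[0,0,0]}]'; python3 - <<'E'
from h import *
go([.4844,-.0117,.054],0)
E
```

```text
[ 0.63978037 -0.0236997   0.041     ] [ 0.64010181 -0.02258216  0.082     ] [485.2  -9.9  49.2]
time: 11.77
tool_pos: [0.6412, -0.0233, 0.0545]
tcp_rot: [0.001, 1.0, 0.001, 0.001]
contact_force: [-0.9, 0.0, 5.7]
finger_gap: 0.177
time: 12.35
tool_pos: [0.6428, -0.023, 0.1173]
tcp_rot: [0.001, 1.0, 0.001, 0.003]
contact_force: [0.0, -0.3, -1.4]
finger_gap: 0.174
lin [-15.87  -1.17   6.23] turn [ 0.1 -0.4  0.1] rows>= 4.1
```

```bash
python3 -m creep '[{"claw":1,"linear":[-2,-0.2,0],"turn":[0,-0.4,0]},{"claw":1,"linear":[-5,-0.4,0],"turn":[0,-0.4,0]},{"claw":1,"linear":[-8.5,-0.7,0],"turn":[0,-0.4,0]},{"claw":1,"linear":[-12,-1,0],"turn":[0,-0.4,0]},{"claw":1,"linear":[-14.5,-1.2,0],"turn":[0,-0.4,0]},{"claw":1,"linear":[-15.8,-1.2,0],"turn":[0,-0.4,0]},{"claw":1,"linear":[-15.8,-1.2,1],"turn":[0,-0.4,0]},{"claw":1,"linear":[-15.8,-1.2,2.5],"turn":[0,-0.4,0]},{"claw":1,"linear":[-15.8,-1.2,4],"turn":[0,-0.4,0]},{"claw":1,"linear":[-15.8,-1.2,5],"turn":[0,-0.4,0]},{"claw":1,"linear":[-15.8,-1.2,5.3],"turn":[0,-0.4,0]},{"claw":1,"linear":[-15.8,-1.2,5.3],"turn":[0,-0.4,0]}]'; python3 - <<'E'
from h import *
go([.4846,-.0114,.054],0)
E
```

```text
time: 13.35
tool_pos: [0.4847, -0.0113, 0.062]
tcp_rot: [0.001, 1.0, 0.001, -0.002]
contact_force: [-0.4, -0.3, -0.7]
finger_gap: 0.179
lin [-0.    0.01  0.8 ] turn [0.1 0.2 0.1] rows>= 0.2
```

```bash
python3 -m creep '[{"claw":1,"linear":[0,0,0.1],"turn":[0,0.2,0]},{"claw":1,"linear":[0,0,0.2],"turn":[0,0.2,0]},{"claw":1,"linear":[0,0,0.3],"turn":[0,0.2,0]},{"claw":1,"linear":[0,0,0.4],"turn":[0,0.2,0]},{"claw":1,"linear":[0,0,0.45],"turn":[0,0.2,0]},{"claw":1,"linear":[0,0,0.5],"turn":[0,0.2,0]},{"claw":1,"linear":[0,0,0.55],"turn":[0,0.2,0]},{"claw":1,"linear":[0,0,0.6],"turn":[0,0.2,0]},{"claw":1,"linear":[0,0,0.6],"turn":[0,0.2,0]}]'; python3 - <<'E'
from h import *
go([.4846,-.0114,.054],0)
E
```

```text
time: 14.1
tool_pos: [0.4846, -0.0113, 0.056]
tcp_rot: [0.001, 1.0, 0.001, 0.0]
contact_force: [0.3, -0.6, -0.1]
finger_gap: 0.175
lin [-0.    0.01  0.2 ] turn [ 0.1 -0.   0.1] rows>= 0.0
```

```bash
python3 -m creep '[{"claw":1,"linear":[0,0,0.05],"turn":[0,0,0]},{"claw":1,"linear":[0,0,0.05],"turn":[0,0,0]},{"claw":1,"linear":[0,0,0.1],"turn":[0,0,0]},{"claw":1,"linear":[0,0,0.1],"turn":[0,0,0]},{"claw":1,"linear":[0,0,0.12],"turn":[0,0,0]},{"claw":1,"linear":[0,0,0.12],"turn":[0,0,0]}]'
```

```text
time: 14.6
tool_pos: [0.4846, -0.0113, 0.0548]
tcp_rot: [0.001, 1.0, 0.001, 0.0]
contact_force: [0.0, 1.4, -1.4]
finger_gap: 0.173
```

```bash
python3 -m creep '[{"claw":1,"linear":[0,0,0.03],"turn":[0,0,0]},{"claw":1,"linear":[0,0,0.06],"turn":[0,0,0]},{"claw":1,"linear":[0,0,0.09],"turn":[0,0,0]},{"claw":1,"linear":[0,0,0.09],"turn":[0,0,0]}]';python3 -m creep '[{"claw":1,"linear":[0,0,0.04],"turn":[0,0,0]},{"claw":1,"linear":[0,0,0.07],"turn":[0,0,0]},{"claw":1,"linear":[0,0,0.07],"turn":[0,0,0]}]'
```

```text
time: 14.93
tool_pos: [0.4846, -0.0113, 0.0544]
tcp_rot: [0.001, 1.0, 0.001, 0.0]
contact_force: [-2.0, -0.7, 5.4]
finger_gap: 0.176
time: 15.18
tool_pos: [0.4846, -0.0113, 0.0543]
tcp_rot: [0.001, 1.0, 0.001, 0.0]
contact_force: [-3.3, -0.4, 9.8]
finger_gap: 0.175
```

```bash
python3 -m creep '[{"claw":0,"linear":[0,0,0],"turn":[0,0,0]},{"claw":0,"linear":[0,0,0],"turn":[0,0,0]},{"claw":0,"linear":[0,0,0],"turn":[0,0,0]},{"claw":0,"linear":[0,0,-0.1],"turn":[0,0,0]},{"claw":0,"linear":[0,0,-2],"turn":[0,0,0]},{"claw":0,"linear":[0,0,-5],"turn":[0,0,0]},{"claw":0,"linear":[0,0,-8],"turn":[0,0,0]},{"claw":0,"linear":[1,-1,-11],"turn":[0,0,0]},{"claw":0,"linear":[4,-3,-11.5],"turn":[0,0,0]},{"claw":0,"linear":[7,-5.5,-11.5],"turn":[0,0,0]},{"claw":0,"linear":[10,-8,-11.5],"turn":[0,0,0]},{"claw":0,"linear":[12,-10,-11.5],"turn":[0,0,0]}]'; python3 - <<'E'
from h import *
p=snap('wrist');cv2.imwrite('pics/w4.png',p['frame'][:270,:,::-1]);print(RT()[0])
print('potlid',circ(p,mask(p,(100,150,60),(125,255,255),(260,60,450,260)),.087))
go([.653,.1243,.041],0)
E
```

```text
time: 16.18
tool_pos: [0.6069, 0.091, 0.1695]
tcp_rot: [0.001, 1.0, 0.001, 0.001]
contact_force: [0.1, 0.5, -0.1]
finger_gap: 0.994
[0.60893384 0.09611712 0.16954903]
potlid [654.2 125.9  27.1]
lin [ 4.37 -2.76 12.88] turn [-0.1 -0.2  0.3] rows>= 3.3
```

View pics/w4.png

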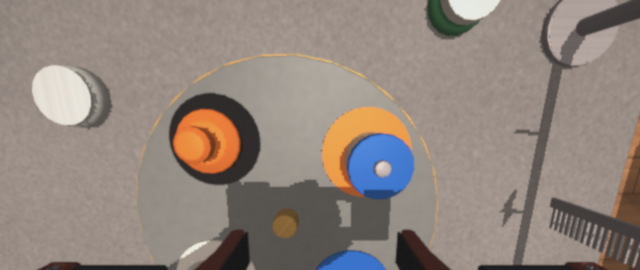

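The pot lid is at (380,165), the brush upright on dark at (207,143).

```bash
python3 -m creep '[{"claw":0,"linear":[3,-2,0],"turn":[0,0,0]},{"claw":0,"linear":[4.4,-2.8,0],"turn":[0,0,0]},{"claw":0,"linear":[4.4,-2.8,1],"turn":[0,0,0]},{"claw":0,"linear":[4.4,-2.8,4],"turn":[0,0,0]},{"claw":0,"linear":[4.4,-2.8,7],"turn":[0,0,0]},{"claw":0,"linear":[4.4,-2.8,10],"turn":[0,0,0]},{"claw":0,"linear":[4.4,-2.8,12],"turn":[0,0,0]},{"claw":0,"linear":[4.4,-2.8,12.8],"turn":[0,0,0]},{"claw":0,"linear":[4.4,-2.8,12.8],"turn":[0,0,0]},{"claw":1,"linear":[4.4,-2.8,12.8],"turn":[0,0,0]},{"claw":1,"linear":[4.4,-2.8,12.8],"turn":[0,0,0]},{"claw":1,"linear":[4.4,-2.8,12.8],"turn":[0,0,0]}]'
python3 -m creep '[{"claw":1,"linear":[0,0,0],"turn":[0,0,0]},{"claw":1,"linear":[0,0,0],"turn":[0,0,0]},{"claw":1,"linear":[0,0,0],"turn":[0,0,0]},{"claw":1,"linear":[0,0,0],"turn":[0,0,0]},{"claw":1,"linear":[0,0,0],"turn":[0,0,0]}]'
```

```text
time: 17.23
tool_pos: [0.6544, 0.125, 0.0437]
tcp_rot: [-0.002, 1.0, 0.003, 0.003]
contact_force: [0.5, -0.5, 0.1]
finger_gap: 0.811
time: 17.65
tool_pos: [0.6553, 0.1252, 0.045]
tcp_rot: [-0.002, 1.0, 0.003, 0.004]
contact_force: [-0.9, -0.3, 6.6]
finger_gap: 0.632
```

```bash
python3 -m creep '[{"claw":1,"linear":[0,0,-1],"turn":[0,0,0]},{"claw":1,"linear":[0,0,-3],"turn":[0,0,0]},{"claw":1,"linear":[0,0,-5],"turn":[0,0,0]},{"claw":1,"linear":[0,0,-6],"turn":[0,0,0]},{"claw":1,"linear":[0,0,-6],"turn":[0,0,0]}]'; python3 - <<'E'
from h import *
go([.6387,-.0244,.050],0)
p=snap('side');b=snap('wrist')
m=mask(b,(100,150,60),(125,255,255),(180,170,420,330));print('blue',circ(b,m,.025),m.sum())
cv2.imwrite('pics/g3.png',np.hstack([cv2.resize(p['frame'][130:260,220:380,::-1],(400,325)),cv2.resize(b['frame'][:,:,::-1],(400,325))]))
E
```

```text
time: 18.07
tool_pos: [0.6563, 0.1256, 0.1079]
tcp_rot: [-0.002, 1.0, 0.003, 0.007]
contact_force: [-0.5, -0.5, -1.3]
finger_gap: 0.634
lin [-1.91 15.01  5.7 ] turn [-0.3 -0.8  0.3] rows>= 3.9
blue [655.9  56.8  55.9] 6475
```

View pics/g3.png

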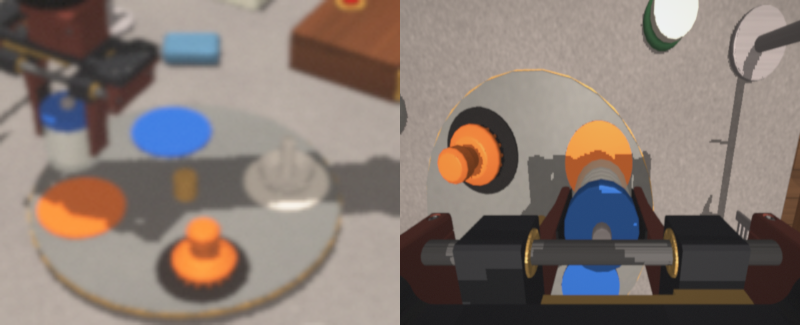

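The pot is held upright between the fingers, and the dish sits on white.

```bash
python3 -m creep '[{"claw":1,"linear":[-0.5,3,0],"turn":[-0.3,-0.8,0.3]},{"claw":1,"linear":[-1,6.5,0],"turn":[-0.3,-0.8,0.3]},{"claw":1,"linear":[-1.5,10,0],"turn":[-0.3,-0.8,0.3]},{"claw":1,"linear":[-1.9,13,0],"turn":[-0.3,-0.8,0.3]},{"claw":1,"linear":[-1.9,15,0],"turn":[-0.3,-0.8,0.3]},{"claw":1,"linear":[-1.9,15,0],"turn":[-0.3,-0.8,0.3]},{"claw":1,"linear":[-1.9,15,2],"turn":[-0.3,-0.8,0.3]},{"claw":1,"linear":[-1.9,15,4],"turn":[-0.3,-0.8,0.3]},{"claw":1,"linear":[-1.9,15,5.2],"turn":[-0.3,-0.8,0.3]},{"claw":1,"linear":[-1.9,15,5.7],"turn":[-0.3,-0.8,0.3]},{"claw":1,"linear":[-1.9,15,5.8],"turn":[-0.3,-0.8,0.3]},{"claw":1,"linear":[-1.9,15,5.8],"turn":[-0.3,-0.8,0.3]}]'; python3 - <<'E'
from h import *
go([.6387,-.0244,.045],0)
E
```

```text
time: 19.17
tool_pos: [0.6366, -0.0245, 0.0456]
tcp_rot: [0.001, 1.0, 0.0, -0.003]
contact_force: [0.0, -0.5, -2.0]
finger_gap: 0.638
lin [ 0.21 -0.01  0.06] turn [0.1 0.3 0. ] rows>= 0.1
```

```bash
python3 -m creep '[{"claw":1,"linear":[0.2,0,0],"turn":[0,0.3,0]},{"claw":1,"linear":[0.2,0,0.1],"turn":[0,0.3,0]},{"claw":1,"linear":[0.2,0,0.15],"turn":[0,0.3,0]},{"claw":1,"linear":[0.2,0,0.15],"turn":[0,0.3,0]}]'; python3 - <<'E'
from h import *
go([.6387,-.0244,.045],0)
E
```

```text
time: 19.5
tool_pos: [0.6391, -0.0241, 0.0447]
tcp_rot: [0.001, 1.0, 0.0, 0.0]
contact_force: [0.0, 0.2, 2.0]
finger_gap: 0.633
lin [-0.04  0.03 -0.03] turn [ 0.1 -0.   0.1] rows>= 0.0
```

```bash
python3 -m creep '[{"claw":1,"linear":[0,0,0.05],"turn":[0,0,0]},{"claw":0,"linear":[0,0,0.05],"turn":[0,0,0]},{"claw":0,"linear":[0,0,0],"turn":[0,0,0]},{"claw":0,"linear":[0,0,0],"turn":[0,0,0]},{"claw":0,"linear":[0,0,0],"turn":[0,0,0]},{"claw":0,"linear":[0,0,-2],"turn":[0,0,0]},{"claw":0,"linear":[0,0,-5],"turn":[0,0,0]},{"claw":0,"linear":[0,0,-8.5],"turn":[0,0,0]},{"claw":0,"linear":[0,0,-12],"turn":[0,0,0]},{"claw":0,"linear":[-3,-3,-13],"turn":[0,0,0]},{"claw":0,"linear":[-5,-6,-13],"turn":[0,0,0]},{"claw":0,"linear":[-5,-6,-13],"turn":[0,0,0]}]'; python3 - <<'E'
from h import *
p=snap('wrist');cv2.imwrite('pics/w5.png',p['frame'][:,:,::-1]);print(RT()[0])
for n,X in dict(darkpad=(.4968,.1423,.025),bdisc=(.496,.1435,.039),bknob=(.496,.1435,.08),orange=(.6511,.1294,.025)).items(): print(n,proj(p,X).round(1))
print('orange',circ(p,mask(p,(8,150,80),(20,255,255),(330,0,560,260)),.025))
print('brushall',circ(p,mask(p,(5,150,120),(18,255,255),(80,0,330,250)),.05))
go([.496,.1435,.050],0)
E
```

```text
time: 20.5
tool_pos: [0.5858, 0.0436, 0.1764]
tcp_rot: [-0.001, 1.0, 0.005, 0.001]
contact_force: [-0.3, 1.0, 0.7]
finger_gap: 1.001
[0.58734019 0.04025406 0.17574751]
darkpad [[233.9  91.3]]
bdisc [[228.7  88.6]]
bknob [[213.4  83.6]]
orange [[388.6 106.4]]
orange [651.5 129.2  45.4]
brushall [498.8 141.   29.8]
lin [ -9.07 -10.4   12.56] turn [ 0.  -0.1  0.4] rows>= 4.5
```

View pics/w5.png

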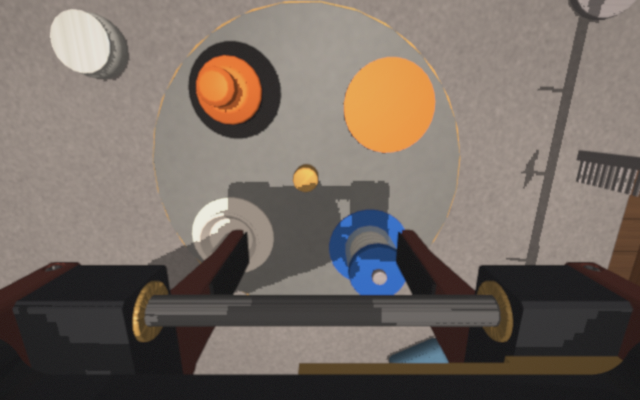

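The brush knob is at (215,85) and disc at (229,90) on dark, the orange pad is free at (389,106), and the pot stands on blue.

```bash
python3 -m creep '[{"claw":0.3,"linear":[-3,-3,0],"turn":[0,0,0.4]},{"claw":0.3,"linear":[-6,-6,1],"turn":[0,0,0.4]},{"claw":0.3,"linear":[-8,-8.5,3],"turn":[0,0,0.4]},{"claw":0.3,"linear":[-9,-10.4,5],"turn":[0,0,0.4]},{"claw":0.3,"linear":[-9,-10.4,7],"turn":[0,0,0.4]},{"claw":0.3,"linear":[-9,-10.4,10],"turn":[0,0,0.4]},{"claw":0.3,"linear":[-9,-10.4,12],"turn":[0,0,0.4]},{"claw":0.3,"linear":[-9,-10.4,12.6],"turn":[0,0,0.4]},{"claw":0.3,"linear":[-9,-10.4,12.6],"turn":[0,0,0.4]},{"claw":1,"linear":[-9,-10.4,12.6],"turn":[0,0,0.4]},{"claw":1,"linear":[-9,-10.4,12.6],"turn":[0,0,0.4]},{"claw":1,"linear":[-9,-10.4,12.6],"turn":[0,0,0.4]}]'
python3 -m creep '[{"claw":1,"linear":[0,0,0],"turn":[0,0,0]},{"claw":1,"linear":[0,0,0],"turn":[0,0,0]},{"claw":1,"linear":[0,0,0],"turn":[0,0,0]},{"claw":1,"linear":[0,0,0],"turn":[0,0,0]}]'
```

```text
time: 21.55
tool_pos: [0.4979, 0.1437, 0.0509]
tcp_rot: [-0.0, 1.0, 0.0, 0.002]
contact_force: [-0.1, -0.3, 0.2]
finger_gap: 0.514
time: 21.88
tool_pos: [0.4986, 0.1438, 0.0519]
tcp_rot: [-0.0, 1.0, -0.0, 0.003]
contact_force: [-0.9, -1.4, 5.6]
finger_gap: 0.357
```

```bash
python3 -m creep '[{"claw":1,"linear":[0,0,0],"turn":[0,0,0]},{"claw":1,"linear":[0,0,-1],"turn":[0,0,0]},{"claw":1,"linear":[0,0,-3],"turn":[0,0,0]},{"claw":1,"linear":[0,0,-5],"turn":[0,0,0]},{"claw":1,"linear":[2,0.2,-5],"turn":[0,0,0]},{"claw":1,"linear":[5,0.5,-5],"turn":[0,0,0]},{"claw":1,"linear":[8,0.8,-5],"turn":[0,0,0]},{"claw":1,"linear":[11,1.1,-5],"turn":[0,0,0]},{"claw":1,"linear":[14,1.4,-5],"turn":[0,0,0]},{"claw":1,"linear":[15.2,1.4,-5],"turn":[0,0,0]},{"claw":1,"linear":[15.2,1.4,-5],"turn":[0,0,0]},{"claw":1,"linear":[15.2,1.4,-5],"turn":[0,0,0]}]'; python3 - <<'E'
from h import *
go([.6513,.1298,.0525],0)
E
```

```text
time: 22.88
tool_pos: [0.6501, 0.1299, 0.1026]
tcp_rot: [-0.0, 1.0, -0.0, 0.002]
contact_force: [-0.3, 0.8, -0.8]
finger_gap: 0.35
lin [0.1  0.01 5.01] turn [-0.  -0.3 -0. ] rows>= 1.2
```

```bash
python3 -m creep '[{"claw":1,"linear":[0.1,0,1],"turn":[0,-0.3,0]},{"claw":1,"linear":[0.1,0,2.5],"turn":[0,-0.3,0]},{"claw":1,"linear":[0.1,0,4],"turn":[0,-0.3,0]},{"claw":1,"linear":[0.1,0,4.6],"turn":[0,-0.3,0]},{"claw":1,"linear":[0.1,0,4.8],"turn":[0,-0.3,0]},{"claw":1,"linear":[0.1,0,4.95],"turn":[0,-0.3,0]},{"claw":1,"linear":[0.1,0,4.95],"turn":[0,-0.3,0]}]'; python3 - <<'E'
from h import *
go([.6513,.1298,.0525],0)
E
```

```text
time: 23.47
tool_pos: [0.6512, 0.1301, 0.0529]
tcp_rot: [-0.0, 1.0, -0.0, -0.0]
contact_force: [-0.1, -0.7, 0.0]
finger_gap: 0.352
lin [0.01 0.03 0.04] turn [-0.1  0.1 -0. ] rows>= 0.0
```

```bash
python3 -m creep '[{"claw":1,"linear":[0,0,0.1],"turn":[0,0,0]},{"claw":1,"linear":[0,0,0.1],"turn":[0,0,0]},{"claw":0,"linear":[0,0,0.1],"turn":[0,0,0]},{"claw":0,"linear":[0,0,0],"turn":[0,0,0]},{"claw":0,"linear":[0,0,0],"turn":[0,0,0]},{"claw":0,"linear":[0,0,0],"turn":[0,0,0]},{"claw":0,"linear":[0,0,-2],"turn":[0,0,0]},{"claw":0,"linear":[0,0,-5],"turn":[0,0,0]},{"claw":0,"linear":[0,0,-9],"turn":[0,0,0]},{"claw":0,"linear":[-3,2,-12],"turn":[0,0,0]},{"claw":0,"linear":[-6,5,-15],"turn":[0,0,0]},{"claw":0,"linear":[-9,8,-18],"turn":[0,0,0]}]'; python3 - <<'E'
from h import *
go([.54,-.02,.33],0)
E
```

```text
time: 24.47
tool_pos: [0.5753, 0.065, 0.2193]
tcp_rot: [-0.001, 1.0, 0.001, -0.0]
contact_force: [-0.1, -0.8, 0.2]
finger_gap: 1.002
lin [ -3.55   8.48 -11.08] turn [-0.1  0.   0.1] rows>= 3.5
```

```bash
python3 -m creep '[{"claw":0,"linear":[-1,2.5,-3],"turn":[0,0,0]},{"claw":0,"linear":[-2,5,-6],"turn":[0,0,0]},{"claw":0,"linear":[-3.5,7,-9],"turn":[0,0,0]},{"claw":0,"linear":[-3.5,8.5,-11],"turn":[0,0,0]},{"claw":0,"linear":[-3.5,8.5,-11],"turn":[0,0,0]},{"claw":0,"linear":[-3.5,8.5,-11],"turn":[0,0,0]},{"claw":0,"linear":[-3.5,8.5,-11],"turn":[0,0,0]}]'; python3 - <<'E'
from h import *
p=snap('wrist','w6.png')
for n,X in dict(blue=(.6387,-.0246,.025),white=(.4845,-.0114,.025),orange=(.6513,.1293,.025)).items(): print(n,proj(p,X).round(1), proj(p,np.add(X,(0,0,.016))).round(1),proj(p,np.add(X,(0,0,.0571))).round(1))
f=p['frame']
out=[]
for c in ((.6387,-.0246,.04),(.4845,-.0114,.04),(.6513,.1293,.04)):
    x,y=proj(p,c)[0].astype(int); out.append(cv2.resize(f[y-40:y+40,x-40:x+40,::-1],(260,260),interpolation=2)); print('crop origin',x-40,y-40,'scale 3.25')
b=snap('side')['frame']
cv2.imwrite('pics/z2.png',np.vstack([np.hstack(out),cv2.resize(b[140:265,210:370,::-1],(780,320))]) if 0 else np.hstack(out))
E
```

```text
time: 25.05
tool_pos: [0.5401, -0.0194, 0.3284]
tcp_rot: [-0.001, 1.0, 0.001, -0.001]
contact_force: [-0.8, 0.2, 0.9]
finger_gap: 1.0
blue [[385.4 170.5]] [[387.5 172.3]] [[393.7 177.3]]
white [[287.5 162. ]] [[286.3 163.5]] [[282.8 167.8]]
orange [[400.3  64.6]] [[403.3  62.6]] [[411.9  56.5]]
crop origin 347 132 scale 3.25
crop origin 246 123 scale 3.25
crop origin 363 22 scale 3.25
```

View pics/z2.png

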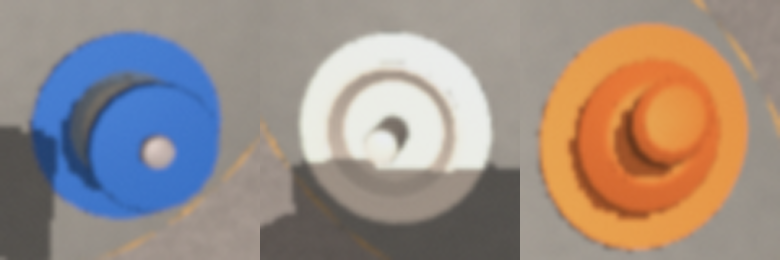

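All three stand upright, and projected pad centres match the pictured ones: pot knob within 1 px, dish post within 1 px, brush within about 2 mm. Now the button.

```bash
python3 -m creep '[{"claw":1,"linear":[0.2,4,0],"turn":[0,0,0]},{"claw":1,"linear":[0.4,8,0],"turn":[0,0,0]},{"claw":1,"linear":[0.8,12,0],"turn":[0,0,0]},{"claw":1,"linear":[1.2,16,2],"turn":[0,0,0]},{"claw":1,"linear":[1.6,19.5,4],"turn":[0,0,0]},{"claw":1,"linear":[1.9,23,6],"turn":[0,0,0]},{"claw":1,"linear":[1.9,26,8],"turn":[0,0,0]},{"claw":1,"linear":[1.9,29,10],"turn":[0,0,0]},{"claw":1,"linear":[1.9,32,12],"turn":[0,0,0]},{"claw":1,"linear":[1.9,32,14],"turn":[0,0,0]},{"claw":1,"linear":[1.9,32,16],"turn":[0,0,0]},{"claw":1,"linear":[1.9,32,18],"turn":[0,0,0]}]'; python3 - <<'E'
from h import *
go([.5588,-.3394,.075],0)
p=snap('wrist');cv2.imwrite('pics/w7.png',p['frame'][:,:,::-1])
print(proj(p,[(.5588,-.3394,.070)]), [(f['pixel'],f['confidence']) for f in env.find_in(p,'latch_top')])
E
```

```text
time: 26.15
tool_pos: [0.5593, -0.3375, 0.1441]
tcp_rot: [-0.002, 1.0, 0.002, -0.002]
contact_force: [0.2, 1.0, -1.0]
finger_gap: 0.128
lin [-0.02  0.22  6.91] turn [-0.2  0.3  0.2] rows>= 1.7
[[322.95073859 212.5997957 ]] [([321.2, 213.6], 0.89)]
```

View pics/w7.png

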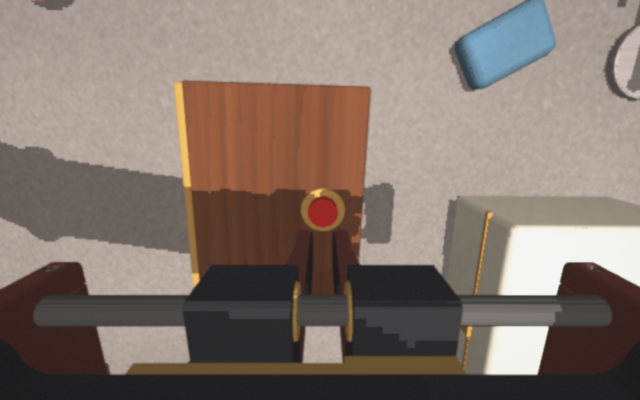

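```bash
python3 - <<'E'
from h import *
p=snap('wrist')
for n,px,z in(('F1',(184,84),.058),('F2',(197,250),.058),('R1',(370,88),.058),('R2',(363,248),.058),('box',(455,198),.1),('box2',(490,214),.1)): print(n,onz(p,px,z).round(4))
E
python3 -m creep '[{"claw":1,"linear":[0,0.2,2],"turn":[0,0,0]},{"claw":1,"linear":[0,0.2,4],"turn":[0,0,0]},{"claw":1,"linear":[0,0.2,6],"turn":[0,0,0]},{"claw":1,"linear":[0,0.2,7],"turn":[0,0,0]},{"claw":1,"linear":[0,0.2,7.4],"turn":[0,0,0]},{"claw":1,"linear":[0,0.2,7.8],"turn":[0,0,0]},{"claw":1,"linear":[0,0.2,8.1],"turn":[0,0,0]},{"claw":1,"linear":[0,0.2,8.2],"turn":[0,0,0]},{"claw":1,"linear":[0,0.2,8.2],"turn":[0,0,0]}]'
```

```text
F1 [ 0.4478 -0.237   0.058 ]
F2 [ 0.443  -0.3771  0.058 ]
R1 [ 0.5923 -0.2394  0.058 ]
R2 [ 0.5923 -0.3737  0.058 ]
box [ 0.6496 -0.3162  0.1   ]
box2 [ 0.6759 -0.3278  0.1   ]
time: 27.05
tool_pos: [0.5588, -0.3382, 0.0634]
tcp_rot: [-0.002, 1.0, 0.003, -0.003]
contact_force: [0.2, 1.3, 3.0]
finger_gap: 0.004
```

```bash
python3 -m creep '[{"claw":1,"linear":[0,0,0.1],"turn":[0,0,0]},{"claw":1,"linear":[0,0,0.1],"turn":[0,0,0]},{"claw":1,"linear":[0,0,-2],"turn":[0,0,0]},{"claw":1,"linear":[0,0,-5],"turn":[0,0,0]},{"claw":1,"linear":[0,-0.5,-9],"turn":[0,0,0]},{"claw":1,"linear":[-3,-2,-12],"turn":[0,0,0]},{"claw":1,"linear":[-6,-2,-16],"turn":[0,0,0]},{"claw":1,"linear":[-9,-2,-20],"turn":[0,0,0]},{"claw":1,"linear":[-12,-2,-23],"turn":[0,0,0]},{"claw":1,"linear":[-12,-2,-25],"turn":[0,0,0]},{"claw":1,"linear":[-12,-2,-25],"turn":[0,0,0]},{"claw":1,"linear":[-12,-2,-25],"turn":[0,0,0]}]'; python3 - <<'E'
from h import *
p=snap('wrist','w8.png');print(RT()[0])
a=snap('scene');b=snap('side')
for q in(p,a,b): print([(np.round(f['pixel'],1),f['confidence']) for f in env.find_in(q,'drawer_floor')])
E
```

```text
time: 28.05
tool_pos: [0.4404, -0.3213, 0.3168]
tcp_rot: [-0.0, 1.0, 0.002, -0.001]
contact_force: [0.5, 0.2, 0.3]
finger_gap: 0.005
[ 0.44018329 -0.3205819   0.31478956]
[(array([283.9, 169. ]), 0.57), (array([406.6, 189.4]), 0.16)]
[(array([216.2, 162.4]), 0.77), (array([333. , 267.2]), 0.64)]
[(array([405.7, 155.8]), 0.91)]
```

View pics/w8.png

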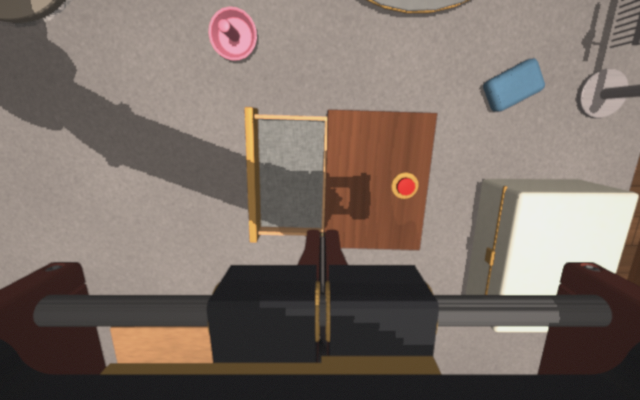

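The drawer is out: front bar at (246–258,108–242), floor around (290,175), button at (405,187).

```bash
python3 - <<'E'
from h import *
p=snap('wrist');a=snap('scene');b=snap('side')
for n,px,z in(('frontTopL outer',(246,108),.046),('frontBotL',(250,242),.046),('frontInT',(256.5,108),.046),('frontInB',(258.5,242),.046),('caseFT',(327.5,110),.058),('caseFB',(322.5,248),.058),('caseBT',(437,113),.058),('caseBB',(421,250),.058),('sideT outer',(290,114.5),.034),('sideT in',(290,119.5),.034),('sideB in',(290,230.5),.034),('btn',(405,187),.07)): print(n,onz(p,px,z).round(4))
cv2.imwrite('pics/z3.png',np.hstack([cv2.resize(p['frame'][95:260,235:445,::-1],(760,597),interpolation=2)]))
E
```

```text
frontTopL outer [ 0.3317 -0.2312  0.046 ]
frontBotL [ 0.3256 -0.4304  0.046 ]
frontInT [ 0.3462 -0.2311  0.046 ]
frontInB [ 0.3389 -0.4303  0.046 ]
caseFT [ 0.4441 -0.2336  0.058 ]
caseFB [ 0.4386 -0.4341  0.058 ]
caseBT [ 0.5911 -0.2366  0.058 ]
caseBB [ 0.5882 -0.4361  0.058 ]
sideT outer [ 0.3909 -0.2392  0.034 ]
sideT in [ 0.3908 -0.2461  0.034 ]
sideB in [ 0.3869 -0.4154  0.034 ]
btn [ 0.5529 -0.3358  0.07  ]
```

View pics/z3.png

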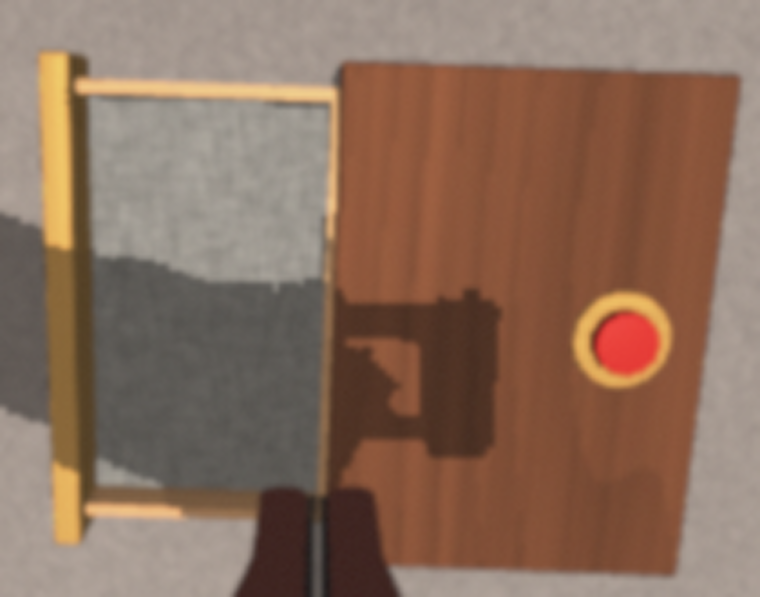

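```bash
python3 -m creep '[{"claw":0.3,"linear":[2,-4,0],"turn":[0,0,6]},{"claw":0.3,"linear":[4,-8,0],"turn":[0,0,13]},{"claw":0.3,"linear":[6,-12,0],"turn":[0,0,20]},{"claw":0.3,"linear":[7,-16,0],"turn":[0,0,27]},{"claw":0.3,"linear":[8,-20,0],"turn":[0,0,34]},{"claw":0.3,"linear":[8,-24,0],"turn":[0,0,41]},{"claw":0.3,"linear":[8,-28,0],"turn":[0,0,48]},{"claw":0.3,"linear":[8,-32,0],"turn":[0,0,55]},{"claw":0.3,"linear":[8,-36,0],"turn":[0,0,62]},{"claw":0.3,"linear":[8,-40,0],"turn":[0,0,69]},{"claw":0.3,"linear":[8,-44,0],"turn":[0,0,76]},{"claw":0.3,"linear":[8,-48,0],"turn":[0,0,82]}]'; python3 - <<'E'
from h import *
go([.489,.334,.20],np.radians(-82))
E
```

```text
time: 29.5
tool_pos: [0.5175, 0.1187, 0.3152]
tcp_rot: [-0.0, 0.786, -0.618, -0.004]
contact_force: [1.0, -0.5, 0.2]
finger_gap: 0.703
lin [-21.51  -2.37  11.67] turn [0.3 0.4 5.7] rows>= 5.9
```

```bash
python3 -m creep '[{"claw":0.3,"linear":[-4,-0.5,2],"turn":[0,0,6]},{"claw":0.3,"linear":[-7.5,-1,4],"turn":[0.3,0.4,6]},{"claw":0.3,"linear":[-11,-1.5,6],"turn":[0.3,0.4,6]},{"claw":0.3,"linear":[-14.5,-2,8],"turn":[0.3,0.4,6]},{"claw":0.3,"linear":[-18,-2.4,10],"turn":[0.3,0.4,6]},{"claw":0.3,"linear":[-21.5,-2.4,11.7],"turn":[0.3,0.4,6]},{"claw":0.3,"linear":[-21.5,-2.4,11.7],"turn":[0.3,0.4,6]},{"claw":0.3,"linear":[-21.5,-2.4,11.7],"turn":[0.3,0.4,6]}]'; python3 - <<'E'
from h import *
p=snap('wrist','w9.png')
print([(np.round(f['pixel'],1),f['confidence']) for f in env.find_in(p,'comb')],proj(p,(.489,.334,.007)))
hsv=cv2.cvtColor(p['frame'],cv2.COLOR_RGB2GRAY)
m=mask(p,(0,0,0),(180,255,75),(150,60,500,255))
c=max(cv2.findContours(m,0,1)[0],key=cv2.contourArea)[:,0].astype(float)
X=np.array([onz(p,q,.007)[:2] for q in c]);print(cv2.minAreaRect((X*1000).astype(np.float32)))
go([.489,.334,.003],np.radians(-82))
E
```

```text
time: 30.17
tool_pos: [0.4871, 0.3364, 0.1981]
tcp_rot: [0.001, 0.755, -0.656, -0.001]
contact_force: [0.4, -1.3, -0.0]
finger_gap: 0.701
[] [[324.35414026 179.13663495]]
((488.6776123046875, 148.75418090820312), (94.37943267822266, 62.19640350341797), 17.12311363220215)
lin [-0.1   0.06 19.66] turn [ 0.  -0.  -0.4] rows>= 4.7
```

View pics/w9.png

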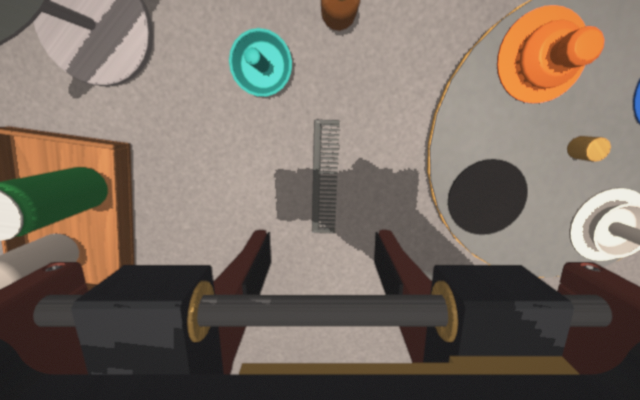

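The comb lies between (314,120)/(340,121) and (312,233)/(337,233), its spine on the left; the other combs in view earlier hang on the rack.

```bash
python3 - <<'E'
from h import *
p=snap('wrist')
P=[onz(p,q,.006)[:2] for q in((314,120),(340,121),(337,233),(312,233))];P=np.array(P)
print(P.round(4),P.mean(0)); v=(P[0]+P[1]-P[2]-P[3])/2;print(np.linalg.norm(v),np.degrees(np.arctan2(v[1],v[0])))
a=np.arctan2(v[1],v[0])
go([*P.mean(0),.003],a-np.pi/2)
E
```

```text
[[0.559  0.3518]
 [0.5618 0.3219]
 [0.4245 0.3053]
 [0.4203 0.337 ]] [0.49139664 0.32900715]
0.13894623543911663 6.499987933930714
lin [ 0.36 -0.05 19.7 ] turn [-0. -0.  1.] rows>= 4.7
```

```bash
python3 -m creep '[{"claw":0.3,"linear":[0.3,0,3],"turn":[0,0,1]},{"claw":0.3,"linear":[0.4,0,6],"turn":[0,0,1]},{"claw":0.3,"linear":[0.4,0,9],"turn":[0,0,1]},{"claw":0.3,"linear":[0.4,0,12],"turn":[0,0,1]},{"claw":0.3,"linear":[0.4,0,15],"turn":[0,0,1]},{"claw":0.3,"linear":[0.4,0,17],"turn":[0,0,1]},{"claw":0.3,"linear":[0.4,0,18.5],"turn":[0,0,1]},{"claw":0.3,"linear":[0.4,0,19.2],"turn":[0,0,1]},{"claw":0.3,"linear":[0.4,0,19.2],"turn":[0,0,1]}]'; python3 - <<'E'
from h import *
go([.4914,.329,.003],np.radians(-83.5))
E
```

```text
time: 31.07
tool_pos: [0.4913, 0.3273, 0.0073]
tcp_rot: [0.001, 0.746, -0.666, 0.001]
contact_force: [0.2, 0.4, 0.1]
finger_gap: 0.699
lin [-0.17 -0.02  0.43] turn [ 0.  -0.1 -0.1] rows>= 0.1
```

```bash
python3 -m creep '[{"claw":0.3,"linear":[-0.1,0,0.25],"turn":[0,0,0]},{"claw":0.3,"linear":[-0.1,0,0.45],"turn":[0,0,0]},{"claw":1,"linear":[-0.1,0,0.45],"turn":[0,0,0]},{"claw":1,"linear":[-0.1,0,0.45],"turn":[0,0,0]},{"claw":1,"linear":[-0.1,0,0.45],"turn":[0,0,0]},{"claw":1,"linear":[-0.1,0,0.45],"turn":[0,0,0]},{"claw":1,"linear":[-0.1,0,0.45],"turn":[0,0,0]},{"claw":1,"linear":[-0.1,0,0.45],"turn":[0,0,0]},{"claw":1,"linear":[-0.1,0,0.45],"turn":[0,0,0]},{"claw":1,"linear":[-0.1,0,0.45],"turn":[0,0,0]}]';python3 -m creep '[{"claw":1,"linear":[0,0,0],"turn":[0,0,0]},{"claw":1,"linear":[0,0,-1],"turn":[0,0,0]},{"claw":1,"linear":[0,0,-4],"turn":[0,0,0]},{"claw":1,"linear":[0,0,-8],"turn":[0,0,0]},{"claw":1,"linear":[0,0,-12],"turn":[0,0,0]},{"claw":1,"linear":[0,0,-16],"turn":[0,0,0]},{"claw":1,"linear":[0,0,-20],"turn":[0,0,0]},{"claw":1,"linear":[0,0,-20],"turn":[0,0,0]}]'; python3 - <<'E'
from h import *
p=snap('wrist','w10.png')
go([.54,-.10,.25],np.radians(-30))
go([.390,-.332,.25],np.radians(-1.75))
E
```

```text
time: 31.9
tool_pos: [0.4914, 0.3287, 0.0031]
tcp_rot: [0.0, 0.746, -0.666, 0.0]
contact_force: [-1.2, 0.7, 4.2]
finger_gap: 0.334
time: 32.57
tool_pos: [0.4941, 0.332, 0.2119]
tcp_rot: [-0.006, 0.746, -0.666, 0.002]
contact_force: [0.6, 1.1, -0.5]
finger_gap: 0.338
lin [43.31  0.14 -4.29] turn [ -0.5  -0.1 -53.6] rows>= 10.4
lin [64.68 17.65 -4.47] turn [ -0.5  -0.2 -81.8] rows>= 16.1
```

View pics/w10.png

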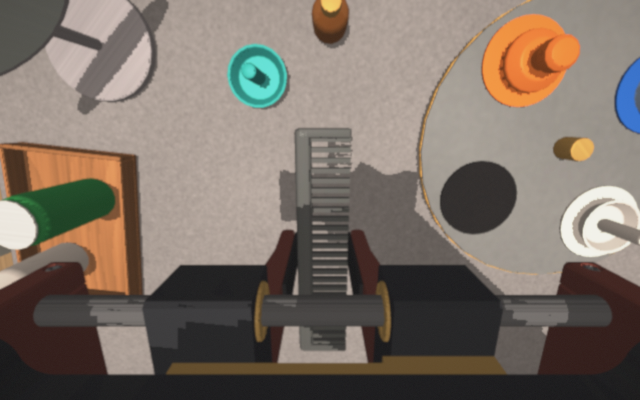

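The comb is held across its width, level, spanning rows 128–348. That was my 16th picture, so from here I check by numbers.

```bash
python3 -m creep '[{"claw":1,"linear":[2,0,-1],"turn":[0,0,-4]},{"claw":1,"linear":[5,0,-2],"turn":[0,0,-8]},{"claw":1,"linear":[8.5,0,-3],"turn":[0,0,-12]},{"claw":1,"linear":[12,0,-4],"turn":[0,0,-17]},{"claw":1,"linear":[16,0,-4],"turn":[0,0,-22]},{"claw":1,"linear":[20,0,-4],"turn":[0,0,-27]},{"claw":1,"linear":[24,0,-4],"turn":[0,0,-32]},{"claw":1,"linear":[28,0,-4],"turn":[0,0,-37]},{"claw":1,"linear":[32,0,-4],"turn":[0,0,-42]},{"claw":1,"linear":[36,0,-4],"turn":[0,0,-46]},{"claw":1,"linear":[40,0,-4],"turn":[0,0,-50]},{"claw":1,"linear":[43,0,-4],"turn":[0,0,-53]}]'; python3 - <<'E'
from h import *
go([.390,-.332,.20],np.radians(-1.75))
E
```

```text
time: 33.62
tool_pos: [0.5396, -0.1012, 0.2456]
tcp_rot: [-0.002, 0.965, -0.263, 0.002]
contact_force: [0.5, -0.1, -1.0]
finger_gap: 0.334
lin [-1.17 27.5   4.45] turn [ -0.2  -0.2 -28.8] rows>= 6.7
```

```bash
python3 -m creep '[{"claw":1,"linear":[-0.1,3,0],"turn":[-0.2,-0.2,-4]},{"claw":1,"linear":[-0.2,6,0],"turn":[-0.2,-0.2,-8]},{"claw":1,"linear":[-0.4,10,0],"turn":[-0.2,-0.2,-12]},{"claw":1,"linear":[-0.6,14,1],"turn":[-0.2,-0.2,-16]},{"claw":1,"linear":[-0.8,18,2],"turn":[-0.2,-0.2,-20]},{"claw":1,"linear":[-1,22,3],"turn":[-0.2,-0.2,-24]},{"claw":1,"linear":[-1.2,25,4.4],"turn":[-0.2,-0.2,-28]},{"claw":1,"linear":[-1.2,27.5,4.4],"turn":[-0.2,-0.2,-28.8]},{"claw":1,"linear":[-1.2,27.5,4.4],"turn":[-0.2,-0.2,-28.8]},{"claw":1,"linear":[-1.2,27.5,4.4],"turn":[-0.2,-0.2,-28.8]}]'; python3 - <<'E'
from h import *
p=snap('wrist','w11.png');a=snap('scene','s11.png');b=snap('side','d11.png')
pos,r=RT();print(pos, 'drawer proj',proj(p,(.390,-.332,.01)))
for q in(p,a,b): print([(np.round(f['pixel'],1),f['confidence']) for f in env.find_in(q,'drawer_floor')],[(np.round(f['pixel'],1),f['confidence']) for f in env.find_in(q,'comb')][:3])
go([.390,-.332,.016],np.radians(-1.75))
# comb tip far end: darkish edge along tool -y
f=cv2.cvtColor(p['frame'],cv2.COLOR_RGB2GRAY)
e=pos+r.apply([0,-.07,0]);print('pred comb end',proj(p,e+[0,0,.0035]))
u,v=proj(p,e)[0].astype(int);print(f[v-30:v+31:4,u-2:u+3].mean(1).round())
E
```

```text
time: 34.45
tool_pos: [0.3878, -0.3325, 0.1992]
tcp_rot: [-0.001, 1.0, -0.017, -0.001]
contact_force: [0.8, 0.4, -1.0]
finger_gap: 0.338
[ 0.39035449 -0.33034006  0.20030439] drawer proj [[325.07162232 181.47915282]]
[(array([323.3, 157.9]), 0.61)] [(array([317.3, 227.6]), 0.77)]
[(array([214.6, 163. ]), 0.69)] [(array([209.6, 131.2]), 0.66)]
[(array([332.6, 197.5]), 0.51), (array([289.1, 187.1]), 0.5)] [(array([410.9, 105.7]), 0.54), (array([300.3, 234.3]), 0.43)]
lin [-0.02  0.07 18.46] turn [ 0.  -0.   0.1] rows>= 4.4
pred comb end [[327.74011449 120.3210549 ]]
[172. 176. 174. 179. 224. 131. 177. 179. 174. 169. 132. 128. 111. 135.
 123. 133.]
```

```bash
python3 -m creep '[{"claw":1,"linear":[0,-0.1,2.5],"turn":[0,0,0]},{"claw":1,"linear":[0,-0.1,5.5],"turn":[0,0,0]},{"claw":1,"linear":[0,-0.1,8.5],"turn":[0,0,0]},{"claw":1,"linear":[0,-0.1,11],"turn":[0,0,0]},{"claw":1,"linear":[0,-0.1,13],"turn":[0,0,0]},{"claw":1,"linear":[0,-0.1,14],"turn":[0,0,0]},{"claw":1,"linear":[0,-0.1,15],"turn":[0,0,0]},{"claw":1,"linear":[0,-0.1,16],"turn":[0,0,0]},{"claw":1,"linear":[0,-0.1,17],"turn":[0,0,0]},{"claw":1,"linear":[0,-0.1,17.6],"turn":[0,0,0]},{"claw":1,"linear":[0,-0.1,18],"turn":[0,0,0]},{"claw":1,"linear":[0,-0.1,18],"turn":[0,0,0]}]'; python3 - <<'E'
from h import *
go([.390,-.329,.014],np.radians(-1.75))
E
```

```text
time: 35.9
tool_pos: [0.39, -0.3302, 0.0202]
tcp_rot: [-0.0, 1.0, -0.015, -0.0]
contact_force: [0.4, 0.8, -0.6]
finger_gap: 0.337
lin [-0.01 -0.12  0.62] turn [-0.   0.   0.1] rows>= 0.2
```

```bash
python3 -m creep '[{"claw":1,"linear":[0,-0.1,0.2],"turn":[0,0,0]},{"claw":1,"linear":[0,-0.1,0.4],"turn":[0,0,0]},{"claw":1,"linear":[0,-0.1,0.55],"turn":[0,0,0]},{"claw":1,"linear":[0,-0.1,0.6],"turn":[0,0,0]},{"claw":1,"linear":[0,-0.1,0.65],"turn":[0,0,0]},{"claw":1,"linear":[0,-0.1,0.65],"turn":[0,0,0]}]'
```

```text
time: 36.4
tool_pos: [0.3901, -0.3293, 0.0137]
tcp_rot: [0.0, 1.0, -0.015, -0.0]
contact_force: [-0.0, -0.0, -1.0]
finger_gap: 0.337
```

```bash
python3 -m creep '[{"claw":1,"linear":[0,0,0.05],"turn":[0,0,0]},{"claw":1,"linear":[0,0,0.08],"turn":[0,0,0]},{"claw":1,"linear":[0,0,0.08],"turn":[0,0,0]},{"claw":0.42,"linear":[0,0,0.05],"turn":[0,0,0]},{"claw":0.42,"linear":[0,0,0],"turn":[0,0,0]},{"claw":0.42,"linear":[0,0,0],"turn":[0,0,0]},{"claw":0.42,"linear":[0,0,-0.1],"turn":[0,0,0]},{"claw":0.42,"linear":[0,0,-0.1],"turn":[0,0,0]}]'; python3 -m creep '[{"claw":0.42,"linear":[0,0,-1],"turn":[0,0,0]},{"claw":0.42,"linear":[0,0,-3],"turn":[0,0,0]},{"claw":0.42,"linear":[0,0,-6],"turn":[0,0,0]},{"claw":0.42,"linear":[0,0,-10],"turn":[0,0,0]},{"claw":0.42,"linear":[0,0,-14],"turn":[0,0,0]},{"claw":0.42,"linear":[0,2,-18],"turn":[0,0,0]},{"claw":0.42,"linear":[3,6,-20],"turn":[0,0,0]},{"claw":0.42,"linear":[3,8,-22],"turn":[0,0,0]},{"claw":0.42,"linear":[3,8,-24],"turn":[0,0,0]},{"claw":0.42,"linear":[3,8,-24],"turn":[0,0,0]},{"claw":0.42,"linear":[3,8,-24],"turn":[0,0,0]}]'; python3 - <<'E'
from h import *
p=snap('wrist','w12.png');a=snap('scene','s12.png');b=snap('side','d12.png')
print(RT()[0],proj(p,(.39,-.332,.01)))
for q in(p,a,b): print([(np.round(f['pixel'],1),f['confidence']) for f in env.find_in(q,'drawer_floor')],[(np.round(f['pixel'],1),f['confidence'],onz(q,f['pixel'],.017).round(3)) for f in env.find_in(q,'comb')][:3])
g=cv2.cvtColor(p['frame'],cv2.COLOR_RGB2GRAY)
# rectify drawer plane at z=.017, 4 mm cells: rows y from -.23 to -.44, cols x .32...46
H=[]
for y in np.arange(-.236,-.436,-.008): H.append(' '.join('%3d'%g[tuple(proj(p,(x,y,.017))[0].round().astype(int)[::-1])] for x in np.arange(.33,.45,.005)))
print('\n'.join(H))
E
```

```text
time: 37.07
tool_pos: [0.3902, -0.3293, 0.0148]
tcp_rot: [0.0, 1.0, -0.015, -0.0]
contact_force: [0.5, 0.9, -0.5]
finger_gap: 0.58
time: 37.98
tool_pos: [0.4183, -0.4101, 0.2561]
tcp_rot: [0.001, 1.0, -0.015, 0.001]
contact_force: [-0.2, 1.1, 0.3]
finger_gap: 0.576
[ 0.41712762 -0.40885382  0.25378309] [[299.219      115.17907786]]
[] [(array([296.1, 112.5]), 0.72, array([ 0.387, -0.329,  0.017]))]
[(array([214. , 160.5]), 0.72)] [(array([211.4, 164. ]), 0.51, array([ 0.381, -0.34 ,  0.017])), (array([331.8, 279.3]), 0.21, array([0.677, 0.141, 0.017]))]
[(array([410.7, 159. ]), 0.91)] [(array([406.4, 154.2]), 0.51, array([ 0.392, -0.346,  0.017]))]
209 166  81 169 169 165 168 166 164 167 165 165 166 164 168 161 167 168 164 163 166 164 163 158
210 141 141 142 143 142 142 192 193 193 193 193 193 194 215 215 215 215 216 215 215 215 218 228
208 107  81 158 137 123 128 132 134 114 133 142 133 135 131 131 100 123  90  91  90  92  92 191
211 137  77 165 170 170 168 171 165 163 157 160 162 166 167 157 171 161 165 164 167 167 160 198
212 103  86 164 170 167 161 165 171 161 121 105 110 112 115
[... 1256 characters left out ...]
 173 164 167 162 163 173  95
181  80 139 175 165 170 173 169 174 121 115 139 139 141 147 160 163 169 161 165 165 178 174  97
195  80 157 162 170 168 164 162 162 114 111 127 121 116 118 169 167 168 170 172 170 158 168  91
146  76 108 135 151 161 162 166 165 121 128 100 100 101 103 155 166 172 166 172 164 161 165  90
 97  76  99  97 101 101 101 142 161 168 162 166 171 173 165 168 169 166 165 171 168 146 166  96
100  75  93  99 100  98 100 105 100  98 102 100 141 154 170 172 169 168 159 164 101  98 157  93
 88  77  97  98  97  96 100 100  99  97 103  98  92  96 101 102 101  99 100 102 100  97 114  72
 99 127 127 126 127 127 128 129 129 128 130 120 120 120 121 121 121 122 121 122 121 110 127  68
```

The intensity grid shows the comb lying flat inside the open drawer, x about 0.375–0.405, y about −0.266 to −0.400, clear of both side walls. Last check of the turntable, then hand in.

```bash
python3 - <<'E'
from h import *
a=snap('scene');b=snap('side')
for t,X in dict(pot=(.6387,-.0246,.06),brush=(.6513,.1293,.05),dish=(.4845,-.0114,.045)).items():
    for q in(a,b): print(t,proj(q,X).round(0),[(np.round(f['pixel']),round(f['confidence'],2)) for f in env.find_in(q,t)][:3])
print(env.get_state()['contact_force']); print(env.hand_in())
E
```

```text
pot [[278. 247.]] [(array([281., 246.]), 0.66)]
pot [[288. 172.]] [(array([286., 175.]), 0.7)]
brush [[330. 265.]] [(array([334., 268.]), 0.8)]
brush [[252. 204.]] [(array([250., 206.]), 0.86)]
dish [[298. 206.]] [(array([298., 208.]), 0.64), (array([279., 162.]), 0.58), (array([435., 280.]), 0.55)]
dish [[334. 196.]] [(array([408., 198.]), 0.8), (array([333., 196.]), 0.79), (array([188., 304.]), 0.78)]
[0.02718329 0.49328506 0.73756331]
the job is handed in; nothing more can be done
None
```

I handed the job in at about 38 s of the 133 s allowed. The brush was parked on the dark pad, the dish set down slowly on white, the pot moved to blue, and the brush then moved to orange. The button press opened the drawer, and the comb is laid in it lengthways with the drawer left open.

**Last checks**
- **Pot, brush and dish:** the trained networks found all three on their own pads in both the scene and side views. A close view after the placements showed them upright. The pot and dish were centred within about 1 pixel (roughly 1.5 mm), and the brush was about 2 mm off its pad centre.
- **Comb and drawer:** the comb lies flat in the open drawer, clear of the walls. I had used all 16 viewed pictures by then, so this check was numerical only.
- **Robot:** nothing in the gripper, and the force reading was close to zero.

**What went wrong on the way**
- My first lift of the dish began before the fingers had closed. They slipped off, the dish stayed undisturbed on its pad, and the second grasp held.
- Parking the brush on the dark pad pressed with about 25 N. The dish set-down peaked at about 10 N in the readings.

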